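# Set the cut-off jig's length stop against its backlash and butt the strap up to it

## Robot

A 6-joint arm with a two-finger parallel gripper is mounted at the origin on the work surface; the furniture and walls round the work are solid. World frame = base frame: x ahead of the robot, y to its left, z up, the work surface at z = 0. Lengths are in mm, angles in rad, forces in N, time in s.
With the tool pointing down it reaches from about 275 to 1000 mm from the base axis. Payload 8.4 kg.
Tool frame: the origin (TCP) lies midway between the tips of the shut fingers; the grasp point (between the pads) lies 19 mm behind it; z points along the fingers, x is the direction in which the jaws open and shut, and the axes are right-handed (so a half turn about z gives the same grasp; the last joint's range is limited). The gripper opens to 85 mm and grips with 20 to 120 N. Pads are 22 mm wide; open, the fingers measure 114 mm over their backs; the gripper's body (76 mm by 85 mm) begins 54 mm behind the grasp point. The pads swing forward as they close: fully open they stand 13 mm farther back than shut.
Start: joints at [1.334, 0.353, 1.633, -0, 1.155, -0.002], TCP at [145.404, 607.853, 231.281] pointing down, gripper open.
Joint ranges: [-2.63, 2.63], [-0.92, 2.1], [0.06, 2.66], [-1.3, 4.44], [0, 2.69], [-3.02, 3.02]. Speed limits (rad/s): [2.22, 2.22, 2.79, 3.14, 3.14, 3.14].

## Interface

Orientations are given as [roll, pitch, yaw] about the fixed x, y, z axes, in that order (R = Rz(yaw) Ry(pitch) Rx(roll)).
In Python, from rig import sense, grab_frame, camera_model, job gives the robot as it stands.
- The arm moves only by the tool arm_command, never from a script. Its argument "plan" is a list of rows, each an object with "translation": the shift along the tool's x, y, z in cm, a list of three; "twist": the turn about the tool's z in rad; "gripper": the opening, from 0 (shut) to 1 (fully open). A call has exactly 5 rows; each row is the pose to reach, as a shift and turn from the pose measured when the call began, along the tool's axes at that moment; what a row does not reach only later rows make up. A row lasts 1/12 s, in which the tool goes at most 41.7 mm and 7.16 degrees, less where a joint would pass 70% of its speed; a pose out of reach is approached as far as the arm can. A call with a gripper value outside its range is refused whole. The fingers move at their own pace and stop on an object; "squeeze" is the grip in N (left out, the last holds). Time passes only in rows, so rows that repeat a pose let the fingers close, or fill a call up. It gives the time, the measured TCP pose, the force and the opening at its end, in the units of the state.
- sense(): the state, without advancing time (a new reading comes with each control period).
- grab_frame(name): name is "scene" or "top" or "wrist"; returns the picture (384x512x3 uint8, blue, green, red); there is no depth.
- camera_model(name): a dict with "fx", "fy", "cx", "cy" (pixels), "pose" (4x4, takes a point from camera to world coordinates). Camera axes: x right, y down, z forward; pixel columns grow to the right and rows downward; lengths in mm; the calibration is good to about 2 mm. A picture is of the moment at which its call begins: read the wrist's pose just before it. camera_model takes no time and is no camera call; for the wrist camera it gives the pose at the moment of the call.
- job.sign_off(): hands the job in, once; it reports no verdict.
The state is a dict: "clock": time; "qpos": joint angles; "qvel": joint speeds; "joint_efforts": joint torques, N m; "eef_pos": TCP position; "tcp_rot": TCP orientation; "contact_force": force on the tool from outside, world axes, zero at the start; "wrist_torque": the same for the moment, N m; "opening": opening from 0.0 (shut) to 1.0 (fully open).
Only numpy, scipy, OpenCV 4.12 (cv2) and the standard library are available. Lean on these libraries where they do the work, as an engineer would, in place of code of your own. Each camera call takes 0.05 s, during which the arm holds its last target.

## Task

Set the length stop of the green cut-off jig, then load the strap. Its drive has slack: wind the handwheel anticlockwise until the yellow line is well past the red pointer, then come back clockwise and finish with the line at the pointer, so the slack is taken up towards the saw guide. Only then slide the drilled strap along the bed, through the saw guide, until its end sits fully against the stop: gently, so that stop and wheel keep their setting, and leave the other things on the bench where they lie.

Things in the scene. Friction and masses are not known exactly. Their poses are not given: they have to be found in the camera images.
- jig: green cut-off jig fixed to the bench, base 112 x 440 x 12 mm, origin at the centre of its underside; y runs along the bed from the loading end (-y) to the gear case (+y). Saw guide: slotted green blocks either side of the bed at y -49 to -21 mm, x 39 to 53 mm, 64 mm high. Gear case: y 60 to 150 mm, 78 mm high, handwheel on top
- bed_mid (a point): middle of the steel bed's top, 24 mm above the bench, axes as the jig's; the bed runs 131 mm either way along y. Guide strips 6 mm high and 45 mm apart keep the strap on the centreline
- wheel_axis (a point): on the vertical axis of the aluminium handwheel, 116 mm across, 104 mm above the bench. Anticlockwise from above draws the stop towards the gear case, 9.5 mm per rad. It has 0.63 rad of slack, turning freely (under 0.5 N at the handle), then drives the stiff rack (about 2.5 N). It stays where it is left
- yellow_line (a point): bold yellow line on the wheel's rim, 55 mm from the axis, opposite the handle; turns with the wheel. At the start it has 1.0 to 2.8 rad to go anticlockwise to the pointer; the wheel can go at least 1.6 rad past it
- pointer (a point): tip of the fixed red pointer just outside the rim, 58 mm from the axis on the jig's -x side, 105 mm above the bench. The wheel is set when the yellow line lies in the same direction from the axis, to about 5 mm along the rim
- handle_mid (a point): middle of the black revolving handle standing upright on the wheel, 43 mm from the axis: 20 mm thick, 43 mm tall, from 108 to 151 mm above the bench. The wheel's rim is at most 105 mm and its hub screw at the axis (7 mm radius) 111 mm above the bench
- rack_bar: 22 mm square rack bar through the gear case, with the stop block on its end; origin at the foot of the stop face, axes as the jig's. With line at pointer and slack taken up the right way the stop face is 14.6 mm towards +y from the jig's origin; with the slack on the wrong side it stands 6 mm nearer the saw guide
- stop_face (a point): centre of the stop face, 12 mm above the bed, looking to the loading end (jig -y). The stop block is 44 mm wide, 14 mm thick and rises from 2 to 36 mm over the bed. It gives way to a push of about 10 N
- strap: rusty drilled flat-bar strap lying on the bed, 40 x 110 x 8 mm, 0.2 to 0.4 kg; origin at the centre of its underside, y along it towards the stop
- strap_nose (a point): middle of the strap's end face that must meet the stop, 4 mm above the bed, axes as the strap's
- strap_tail (a point): middle of the strap's other end face, 110 mm from the nose, 4 mm above the bed: the place to push on
- square: engineer's square lying on the bench, 92 x 166 mm; leave alone
- chalk: soapstone marker in its holder, 147 mm long; leave alone
- pen: yellow and white paint marker, 126 mm long; leave alone
- tape: yellow tape measure, 82 mm long; leave alone
- angle_a: piece of rusty angle iron standing as a roof, 68 x 76 mm; leave alone
Mind the look-alikes: they are no part of the job. What is shaped like the strap but orange is not meant.

How it is judged (in metres and radians):
On the way, in this order (a step that is already met when the one before it is completed fails the run):
1. the wheel has been wound back past the mark, so far that the stop is beyond its setting (y of stop_face in the frame of jig above 0.0154 m).
2. the yellow line is at the pointer and the stop is at its setting (slack taken up towards the saw guide), the strap still well away from the stop (horizontal distance between yellow_line and pointer below 0.0078 m and y of stop_face in the frame of jig between 0.0128 and 0.0164 m and y of strap_nose in the frame of stop_face below -0.015 m), for 0.3 s.
At the end, for the whole second after the job is handed in: The yellow line is within 7 mm along the rim of the pointer, the stop face within 1.8 mm of its setting, and the strap lies flat on the bed between the strips with its nose within 1.5 mm of the stop, at rest and let go (horizontal distance between yellow_line and pointer below 0.0078 m and y of stop_face in the frame of jig between 0.0128 and 0.0164 m and y of strap_nose in the frame of stop_face between -0.0015 and 0.002 m and z of each of strap_nose, strap_tail in the frame of jig below 0.0305 m and x of strap_nose in the frame of jig between -0.005 and 0.005 m and linear speed of strap below 0.01 m/s); the robot touches nothing.
It fails at once if a thing that should be left alone is moved more than 20 mm (distance of any of square, chalk, pen, tape, angle_a from where it was at the start of the episode above 0.02 m).
It also fails if it takes over 58 s, if anything falls off the work surface, if the arm or the gripper's body presses on something with over 40 N, if the wrist force passes 120 N, or if a joint passes its speed limit or range.

## Working session

There is one attempt and no reset: what is moved stays moved. The work goes in short steps, Python scripts to look and compute and a tool call to move; the robot and the scene stay as the last step left them, time stands still between calls to the robot, and variables do not carry over. Pictures are saved under pics/ and viewed, and the job is handed in when it is done.

Besides the shell and the picture viewer there is one more tool, called as name(argument=value, ...) on one line, values as JSON. arm_command: Moves the arm, as the interface text tells. Its arguments: {"type":"object","properties":{"plan":{"type":"array","items":{"type":"object","properties":{"translation":{"type":"array","items":{"type":"number"}},"twist":{"type":"number"},"gripper":{"type":"number"}}}},"squeeze":{"type":"number"}},"required":["plan"]}

```bash
mkdir -p pics; ls
python3 - <<'E'
from rig import sense, grab_frame, camera_model
import cv2,numpy as np
np.set_printoptions(precision=3,suppress=True)
print(sense())
for n in ["scene","top","wrist"]:
    m=camera_model(n); print(n,m)
    cv2.imwrite(f"pics/{n}0.png",grab_frame(n))
E
```

```text
pics
{'clock': 0.0, 'qpos': array([ 1.334,  0.354,  1.634, -0.   ,  1.155, -0.002]), 'qvel': array([ 0.   ,  0.001, -0.001,  0.002, -0.001, -0.001]), 'joint_efforts': array([  0.001, -60.524, -34.206,   0.   ,   0.009,  -0.   ]), 'eef_pos': array([145.281, 607.402, 230.589]), 'tcp_rot': array([3.142, 0.001, 1.336]), 'contact_force': array([-0.306, -0.469,  0.391]), 'wrist_torque': array([ 0.022, -0.055, -0.   ]), 'opening': 0.9967880482266215}
scene {'fx': 395.95132044040776, 'fy': 395.95132044040776, 'cx': 256.1569297931151, 'cy': 190.2986371616556, 'pose': array([[   0.9  ,   -0.247,    0.36 ,  146.185],
       [  -0.436,   -0.48 ,    0.761, -929.356],
       [  -0.015,   -0.842,   -0.54 ,  691.391],
       [   0.   ,    0.   ,    0.   ,    1.   ]])}
top {'fx': 488.2698755892113, 'fy': 488.2698755892113, 'cx': 255.74777764224075, 'cy': 191.84827077174782, 'pose': array([[   0.002,   -0.994,    0.105,  386.808],
       [  -1.   ,   -0.001,    0.007,  -86.66 ],
       [  -0.007,   -0.105,   -0.994, 1610.427],
       [   0.   ,    0.   ,    0.   ,    1.   ]])}
wrist {'fx': 295.65271597230503, 'fy': 295.65271597230503, 'cx': 256.7306675351209, 'cy': 190.99853296017358, 'pose': array([[  0.232,   0.925,   0.301,  68.711],
       [  0.973,  -0.22 ,  -0.073, 625.714],
       [ -0.002,   0.309,  -0.951, 373.699],
       [  0.   ,   0.   ,   0.   ,   1.   ]])}
```

View pics/scene0.png

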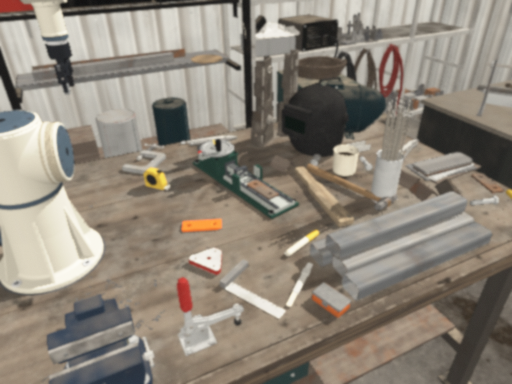

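View pics/top0.png

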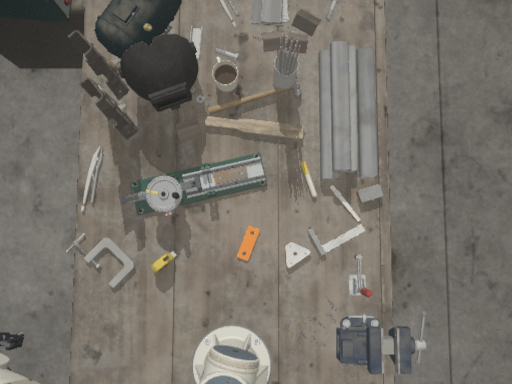

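View pics/wrist0.png

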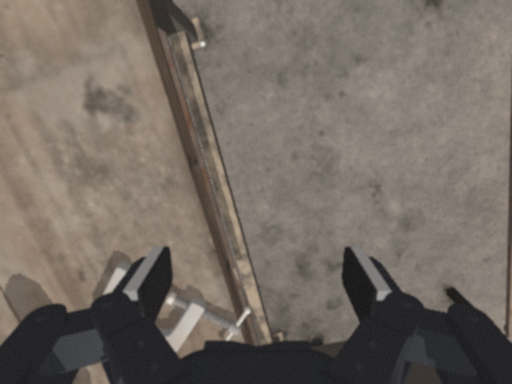

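The scene shows the jig near (245,180) and the gripper off to the left at (60,60). In the top view the jig spans (135,210) to (267,165), with the wheel at about (163,194). I'll enlarge the jig next.

Run:
```python
import cv2
a=cv2.imread("pics/top0.png")[145:225,115:275]
cv2.imwrite("pics/top0z.png",cv2.resize(a,None,fx=5,fy=5,interpolation=cv2.INTER_CUBIC))
a=cv2.imread("pics/scene0.png")[125:225,185:305]
cv2.imwrite("pics/scene0z.png",cv2.resize(a,None,fx=6,fy=6,interpolation=cv2.INTER_CUBIC))
```

```text
(no output)
```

View pics/top0z.png

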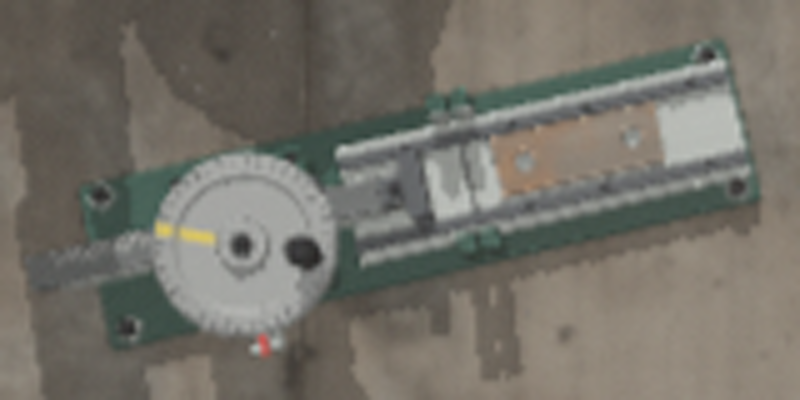

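View pics/scene0z.png

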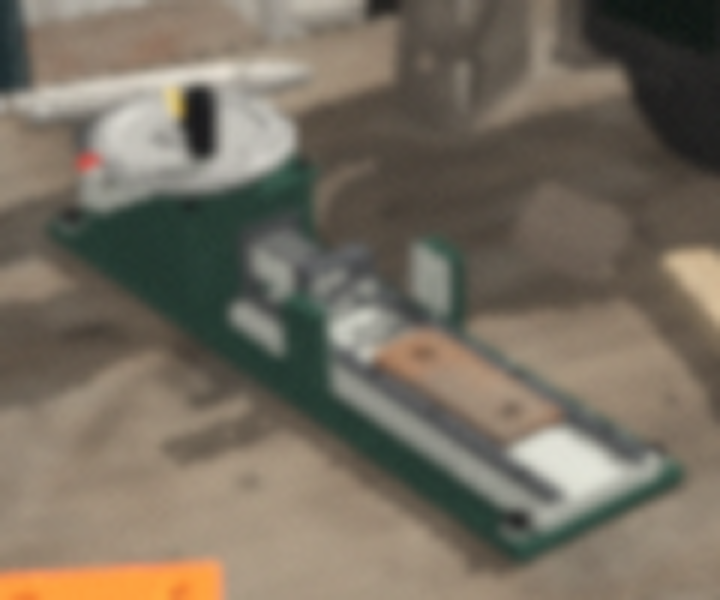

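The enlarged top view shows these points, in zoomed pixels: wheel axis (242,245), yellow line from (160,228) to (212,239), handle (303,252), pointer (263,345), strap from (495,165) to (660,130). I'll convert them to world positions.

```bash
cat > h.py <<'E'
import cv2,numpy as np
from rig import sense, grab_frame, camera_model
np.set_printoptions(precision=2,suppress=True)
def ray(m,u,v,z):
    d=np.array([(u-m['cx'])/m['fx'],(v-m['cy'])/m['fy'],1.]);P=np.array(m['pose'])
    w=P[:3,:3]@d;o=P[:3,3]
    return o+w*(z-o[2])/w[2]
def proj(m,p):
    P=np.array(m['pose']);c=P[:3,:3].T@(np.array(p)-P[:3,3])
    return np.array([m['fx']*c[0]/c[2]+m['cx'],m['fy']*c[1]/c[2]+m['cy']])
E
python3 - <<'E'
from h import *
m=camera_model("top")
pts=dict(axis=(242,245,111),line_in=(212,239,104),line_out=(160,228,104),handle=(301,250,140),pointer=(263,346,105),nose1=(489,138,32),nose2=(506,195,32),tail1=(656,102,32),tail2=(664,163,32),
 c1=(80,188,12),c2=(724,40,12),c3=(760,200,12),c4=(112,348,12))
W={}
for k,(x,y,z) in pts.items():
    W[k]=ray(m,(x+.5)/5-.5+115,(y+.5)/5-.5+145,z); print(k,W[k])
c=[W[f'c{i}'] for i in (1,2,3,4)]
print("center",sum(c)/4,"len",np.linalg.norm(c[0]-c[1]),np.linalg.norm(c[3]-c[2]),np.linalg.norm(c[0]-c[3]),np.linalg.norm(c[1]-c[2]))
d=c[0]-c[1];print("yaw",np.arctan2(d[1],d[0])-np.pi/2)
d=c[3]-c[2];print("yaw",np.arctan2(d[1],d[0])-np.pi/2)
a=W['axis']
for k in('line_in','line_out','handle','pointer'):
    d=W[k]-a;print(k,np.hypot(*d[:2]),np.arctan2(d[1],d[0]))
E
```

```text
axis [539.26 210.37 111.  ]
line_in [543.7 230.5 104. ]
line_out [550.54 263.03 104.  ]
handle [533.3  168.76 140.  ]
pointer [477.15 197.21 105.  ]
nose1 [617.72  65.96  32.  ]
nose2 [580.22  54.47  32.  ]
tail1 [641.57 -43.07  32.  ]
tail2 [601.33 -48.44  32.  ]
c1 [587.08 338.01  12.  ]
c2 [686.46 -87.51  12.  ]
c3 [ 579.49 -111.34   12.  ]
c4 [481.29 313.94  12.  ]
center [583.58 113.27  12.  ] len 436.97197853262645 436.4743749379219 108.49280128316916 109.59494292037128
yaw 0.22943343778982261
yaw 0.2269173910105049
line_in 20.613859620704925 1.3537168589341595
line_out 53.853752804012004 1.3597204073283338
handle 42.03464589911187 -1.713019004713438
pointer 63.48568300591215 -2.932754771173927
```

The jig measures about 437 x 109 mm against the given 440 x 112, with yaw about 0.228. The handle radius is 42 mm against 43, so the fixes agree. The line has about 2.0 rad to go. I'll move over the handle, turning the tool so the wrist camera looks across the wheel.

arm_command(plan=[{"translation": [-3, 4.2, 0], "twist": -0.1, "gripper": 0.9}, {"translation": [-6, 8.4, 0], "twist": -0.2, "gripper": 0.8}, {"translation": [-9, 12.6, 0], "twist": -0.3, "gripper": 0.8}, {"translation": [-12, 16.8, 0], "twist": -0.4, "gripper": 0.7}, {"translation": [-15, 21, 0], "twist": -0.46, "gripper": 0.7}], squeeze=40)

```text
clock: 0.57
eef_pos: [282.6, 448.8, 230.7]
tcp_rot: [-3.141, 0.001, 1.802]
contact_force: [1.3, 0.9, -0.1]
opening: 0.699
```

```bash
cat >> h.py <<'E'
from scipy.spatial.transform import Rotation as Ro
def to(p,yaw=None):
    s=sense();R=Ro.from_euler('xyz',s['tcp_rot']).as_matrix()
    t=R.T@(np.array(p)-s['eef_pos'])/10
    print('t',s['clock'],'pos',s['eef_pos'],'rot',s['tcp_rot'],'F',s['contact_force'],'op',s['opening'])
    print('cm',t, 'twist',None if yaw is None else -(yaw-s['tcp_rot'][2]))
E
python3 -c "
from h import *
to([533,169,231],1.799)"
```

```text
t 0.5667 pos [282.57 448.78 230.68] rot [-3.14  0.    1.8 ] F [ 1.35  0.87 -0.06] op 0.6990171497779175
cm [-32.97  17.96  -0.  ] twist 0.003138331711710851
```

arm_command(plan=[{"translation": [-3.4, 1.9, 0], "twist": 0, "gripper": 0.7}, {"translation": [-6.8, 3.7, 0], "twist": 0, "gripper": 0.7}, {"translation": [-10.2, 5.6, 0], "twist": 0, "gripper": 0.7}, {"translation": [-13.6, 7.4, 0], "twist": 0, "gripper": 0.7}, {"translation": [-17, 9.3, 0], "twist": 0, "gripper": 0.7}])

```text
clock: 0.98
eef_pos: [412.8, 302.9, 230.8]
tcp_rot: [-3.141, 0.001, 1.802]
contact_force: [0.7, -0.2, 0.1]
opening: 0.7
```

arm_command(plan=[{"translation": [-3.4, 1.9, 0], "twist": 0, "gripper": 0.7}, {"translation": [-6.8, 3.7, 0], "twist": 0, "gripper": 0.7}, {"translation": [-10.2, 5.6, 0], "twist": 0, "gripper": 0.7}, {"translation": [-13.6, 7.4, 0], "twist": 0, "gripper": 0.7}, {"translation": [-16, 8.7, 0], "twist": 0, "gripper": 0.7}])

```text
clock: 1.4
eef_pos: [535.9, 164.5, 230.9]
tcp_rot: [-3.141, 0.002, 1.801]
contact_force: [0.2, 0.3, 0.5]
opening: 0.701
```

```bash
cat >> h.py <<'E'
import json
def shot(n,k=1.5):
    m=camera_model(n); a=grab_frame(n[:5].rstrip('0'))
    return m,a
def snap(cam,name):
    m=camera_model(cam); a=grab_frame(cam)
    np.savez(f'pics/{name}.npz',pose=m['pose'],fx=m['fx'],fy=m['fy'],cx=m['cx'],cy=m['cy'],img=a)
    cv2.imwrite(f'pics/{name}.png',cv2.resize(a,None,fx=1.5,fy=1.5,interpolation=cv2.INTER_CUBIC))
    return m,a
E
python3 -c "
from h import *
to([533,169,231],1.799)
snap('wrist','w1')"
```

```text
t 1.4 pos [535.85 164.49 230.87] rot [-3.14  0.    1.8 ] F [0.19 0.3  0.46] op 0.7014488751299272
cm [ 0.5  -0.17 -0.01] twist 0.0021123693276614564
```

View pics/w1.png

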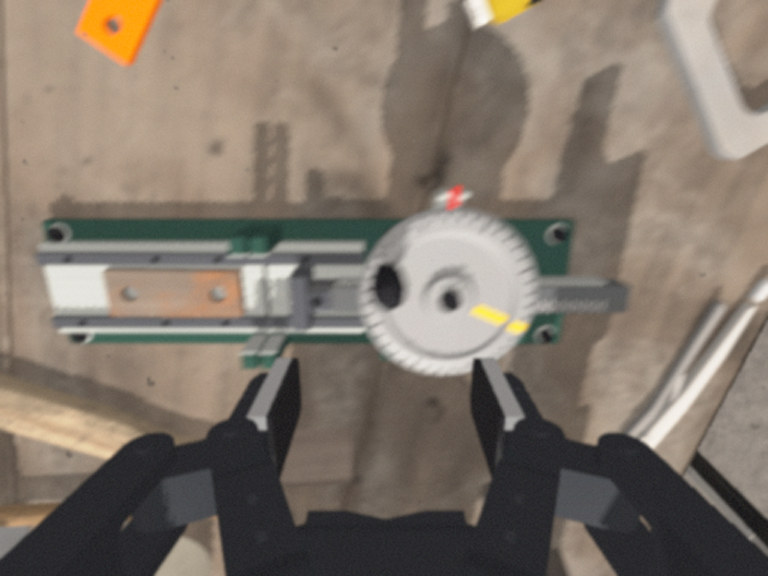

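The wrist view shows the whole jig level, with zoomed pixels: hub (450,299), handle (388,287), yellow line from (474,310) to (517,327), red pointer (456,196), strap from (108,290) to (241,290). I'll measure it with masks.

```bash
cat >> h.py <<'E'
def load(name):
    d=np.load(f'pics/{name}.npz');return {k:d[k] for k in ('pose','fx','fy','cx','cy')},d['img']
def blobs(mask,amin=8):
    n,l,s,c=cv2.connectedComponentsWithStats(mask.astype(np.uint8));return [(s[i,4],c[i],s[i,:4]) for i in range(1,n) if s[i,4]>=amin]
E
python3 - <<'E'
from h import *
m,a=load('w1'); hsv=cv2.cvtColor(a,cv2.COLOR_BGR2HSV);H,S,V=cv2.split(hsv)
y=(H>20)&(H<35)&(S>120)&(V>120); print('yellow',blobs(y))
r=((H<8)|(H>172))&(S>120)&(V>100); print('red',blobs(r))
roi=np.zeros_like(y);roi[130:255,230:365]=1
print('dark',blobs((V<60)&roi,20))
g=(H>60)&(H<95)&(S>60); 
print('green',[b for b in blobs(g,100)])
o=(H<16)&(S>70)&(V>90);roi=np.zeros_like(y);roi[170:220,60:170]=1
ms=(o&roi).astype(np.uint8);cs,_=cv2.findContours(ms,0,2);c=max(cs,key=cv2.contourArea)
b=cv2.boxPoints(cv2.minAreaRect(c));print(b);print([ray(m,*p,32) for p in b])
E
```

```text
yellow [(np.int32(302), array([338.23,   5.54]), array([326,   0,  29,  16], dtype=int32)), (np.int32(98), array([326.46, 209.5 ]), array([316, 205,  22,  10], dtype=int32)), (np.int32(51), array([345.2 , 217.67]), array([339, 216,  13,   5], dtype=int32))]
red [(np.int32(72), array([303.04, 130.46]), array([299, 123,   9,  16], dtype=int32))]
dark [(np.int32(314), array([258.21, 189.93]), array([250, 177,  17,  27], dtype=int32)), (np.int32(40), array([299.62, 200.07]), array([297, 196,   6,   9], dtype=int32)), (np.int32(104), array([318.97, 248.57]), array([315, 240,  11,  15], dtype=int32)), (np.int32(36), array([341.  , 251.94]), array([337, 249,  10,   6], dtype=int32))]
green [(np.int32(2773), array([154.69, 153.42]), array([ 44, 147, 221,  21], dtype=int32)), (np.int32(655), array([362.75, 163.99]), array([341, 147,  39,  36], dtype=int32)), (np.int32(145), array([361.19, 216.02]), array([348, 210,  26,  18], dtype=int32)), (np.int32(393), array([114.17, 225.28]), array([ 63, 223, 103,   5], dtype=int32)), (np.int32(201), array([218.  , 225.42]), array([191, 223,  54,   5], dtype=int32)), (np.int32(103), array([172.81, 240.16]), array([164, 236,  22,   9], dtype=int32))]
[[104. 180.]
 [161. 180.]
 [161. 211.]
 [104. 211.]]
[array([596.15, -11.  ,  32.  ]), array([580.37,  55.79,  32.  ]), array([620.3 ,  61.08,  32.  ]), array([636.65,  -8.04,  32.  ])]
```

Run:
```python
from h import *
m,a=load('w1')
A=ray(m,299.6,200.07,111);print('axis',A)
print('cam',m['pose'][:3,3])
for p,z in [((326.46,209.5),104),((345.2,217.67),104),((258.2,189.9),130)]:
    P=ray(m,*p,z);d=P-A;print(P,np.hypot(*d[:2]),np.arctan2(d[1],d[0]))
P=ray(m,301.5,138,105);d=P-A;print('ptr',P,np.hypot(*d[:2]),np.arctan2(d[1],d[0])+2*np.pi)
# green long edges of base (z12)  rows at columns
H,S,V=cv2.split(cv2.cvtColor(a,cv2.COLOR_BGR2HSV));g=(H>55)&(H<100)&(S>50)
e=np.array([(u,np.where(g[135:165,u])[0][0]+135-.5) for u in range(50,240,6) if g[135:165,u].any()])
f=np.array([(u,np.where(g[215:235,u])[0][-1]+215+.5) for u in range(66,160,6) if g[215:235,u].any()])
for q in(e,f):
    W=np.array([ray(m,*p,12) for p in q])[:,:2]
    k=np.polyfit(W[:,1],W[:,0],1);print('edge',k,'yaw',np.arctan(-k[0]),'res',np.abs(np.polyval(k,W[:,1])-W[:,0]).max())
# centre line
cam=m
a2=a.copy()
for ang in (0,):
    pass
for z in (108,151):
    print(z, proj(m,[533.3,168.8,z]))
```

```text
axis [541.85 206.76 111.  ]
cam [459.14 146.29 373.97]
[547.45 236.64 104.  ] 30.398763575983352 1.3856823887880916
[551.48 257.25 104.  ] 51.40341216584612 1.3824820622335907
[535.12 164.94 130.  ] 42.3629749998658 -1.730472475535085
ptr [485.99 193.55 105.  ] 57.40923584130869 3.373730240074329
edge [ -0.24 555.46] yaw 0.23180620790254639 res 3.410605131648481e-13
edge [ -0.24 667.47] yaw 0.2324884498224862 res 2.2737367544323206e-13
108 [262.61 181.83]
151 [263.5  196.88]
```

Wheel axis is at (541.9,206.8) and the pointer radius is 57.4 mm against 58. The line is at 1.384 rad and the target is 3.374, so 1.99 rad to go. The handle is almost under the TCP, so I'll descend and grip it.

arm_command(plan=[{"translation": [0, -0.1, 3.8], "twist": 0, "gripper": 0.7}, {"translation": [0, -0.1, 7.6], "twist": 0, "gripper": 0.7}, {"translation": [0, -0.1, 10.5], "twist": 0, "gripper": 0.7}, {"translation": [0, -0.1, 11.5], "twist": 0, "gripper": 0.7}, {"translation": [0, -0.1, 11.5], "twist": 0, "gripper": 0.2}])

```text
clock: 1.87
eef_pos: [535.7, 161.0, 113.4]
tcp_rot: [-3.137, 0.004, 1.8]
contact_force: [0.3, -0.2, 0.3]
opening: 0.573
```

arm_command(plan=[{"translation": [0, 0, 0], "twist": 0, "gripper": 0.1}, {"translation": [0, 0, 0], "twist": 0, "gripper": 0}, {"translation": [0, 0, 0], "twist": 0, "gripper": 0}, {"translation": [0, 0, 0], "twist": 0, "gripper": 0}, {"translation": [0, 0, 0], "twist": 0, "gripper": 0}], squeeze=30)

```text
clock: 2.28
eef_pos: [536.7, 164.2, 115.3]
tcp_rot: [3.142, -0.0, 1.8]
contact_force: [-0.1, 16.2, -7.1]
opening: 0.227
```

```bash
python3 -c "
from h import *
to([534,164.5,115],1.803)
snap('wrist','w2')"
```

```text
t 2.2833 pos [536.74 164.25 115.32] rot [ 3.14 -0.    1.8 ] F [-0.08 16.23 -7.14] op 0.2265467070176457
cm [ 0.09 -0.26  0.03] twist -0.0031459353979910176
```

View pics/w2.png

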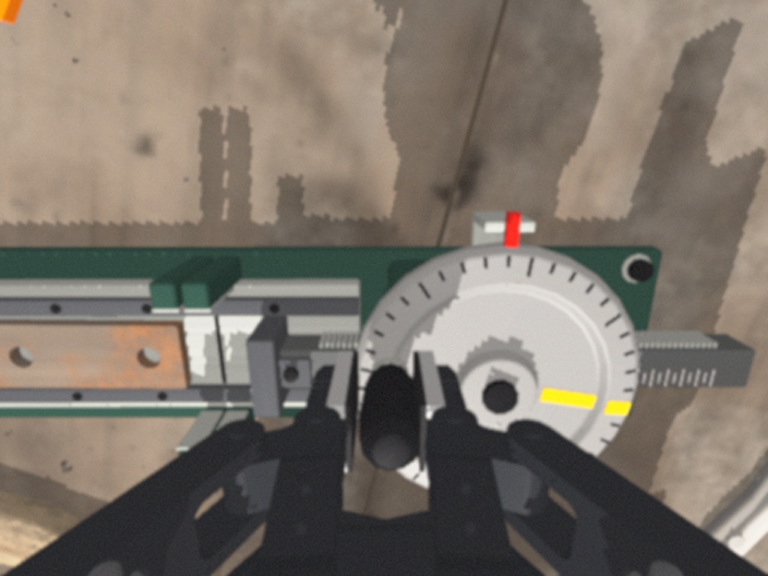

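The handle is gripped, with the hub at (500,397), the line from (541,397) to (617,408) and the pointer at (512,230). I'll re-measure the axis from this closer view.

Run:
```python
from h import *
m,a=load('w2')
q=lambda x,y:((x+.5)/1.5-.5,(y+.5)/1.5-.5)
A=ray(m,*q(500,397),110.5);print('axis',A, m['pose'][:3,3])
H,S,V=cv2.split(cv2.cvtColor(a,cv2.COLOR_BGR2HSV))
for b in blobs((H>20)&(H<35)&(S>120)&(V>120)):
    P=ray(m,*b[1],104);d=P-A;print(b[0],P,np.hypot(*d[:2]),np.arctan2(d[1],d[0]))
P=ray(m,*q(512,245),105);d=P-A;print('ptr',P,np.hypot(*d[:2]),np.arctan2(d[1],d[0])+2*np.pi)
d=sense()['eef_pos']-A;print('tcp',np.hypot(*d[:2]),np.arctan2(d[1],d[0]))
```

```text
axis [539.94 209.45 110.5 ] [460.02 145.85 258.39]
318 [537.58 238.51 104.  ] 29.15534875630199 1.6518969631172118
143 [537.27 259.67 104.  ] 50.289091347649645 1.6239660461231442
ptr [483.32 197.17 105.  ] 57.93913471213025 3.3552543292490693
tcp 45.32948466391241 -1.6413389798377154
```

Run:
```python
from h import *
m,a=load('w2')
q=lambda x,y:((x+.5)/1.5-.5,(y+.5)/1.5-.5)
print(sense()['eef_pos'],'pose now-vs',camera_model('wrist')['pose'][:3,3]-m['pose'][:3,3])
print('handle top c',ray(m,*q(388,451),151),ray(m,*q(388,365),151), ray(m,*q(388,365),108))
for p in ([536.7,164.2,151],[536.7,164.2,108],[542.4,167.5,151],[542.4,167.5,108],[539.8,210.4,111],[539.8,210.4,105]): print(p,proj(m,p)*1.5)
cv2.imwrite('pics/w2z.png',cv2.resize(a[210:330,200:360],None,fx=5,fy=5,interpolation=cv2.INTER_CUBIC))
```

```text
[536.75 164.23 115.33] pose now-vs [-0.01  0.    0.  ]
handle top c [542.54 165.94 151.  ] [515.51 159.55 151.  ] [537.73 165.04 108.  ]
[536.7, 164.2, 151] [386.53 432.91]
[536.7, 164.2, 108] [386.21 361.91]
[542.4, 167.5, 151] [393.11 451.38]
[542.4, 167.5, 108] [391.21 376.74]
[539.8, 210.4, 111] [502.57 397.65]
[539.8, 210.4, 105] [498.73 389.3 ]
```

View pics/w2z.png

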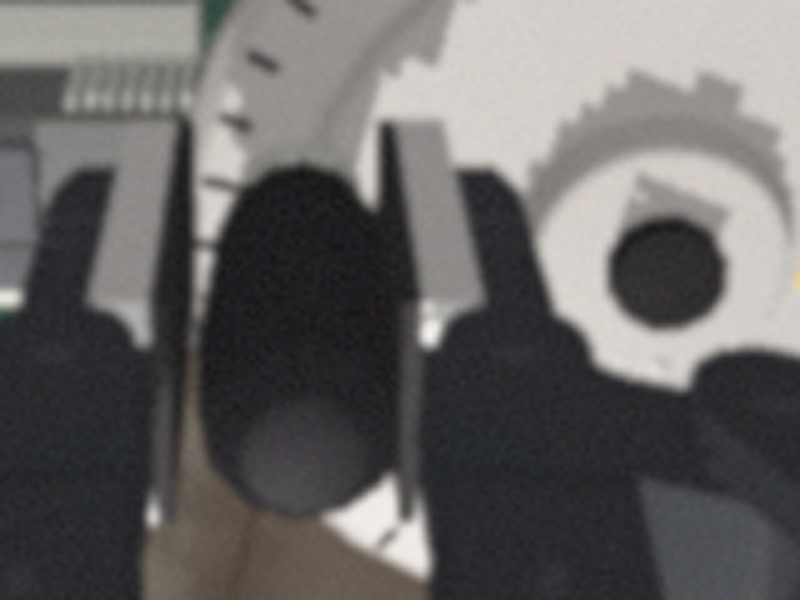

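The handle top is at (391,451), which puts the handle at (542.4,167.5). That agrees with an axis at (539.8,210.4), and with the top view. It sits 6 mm off the pad centre, so I'll re-centre the grip.

arm_command(plan=[{"translation": [0, 0, 0], "twist": 0, "gripper": 0.5}, {"translation": [0, 0, 0], "twist": 0, "gripper": 0.5}, {"translation": [0.2, 0.6, 0], "twist": 0, "gripper": 0.5}, {"translation": [0.2, 0.6, 0], "twist": 0, "gripper": 0.2}, {"translation": [0.2, 0.6, 0], "twist": 0, "gripper": 0}])

```text
clock: 2.75
eef_pos: [543.0, 167.5, 116.1]
tcp_rot: [3.14, 0.0, 1.8]
contact_force: [0.6, -6.4, 8.6]
opening: 0.229
```

arm_command(plan=[{"translation": [0, 0, 0], "twist": 0, "gripper": 0}, {"translation": [0, 0, 0], "twist": 0, "gripper": 0}, {"translation": [0, 0, 0], "twist": 0, "gripper": 0}, {"translation": [0, 0, 0], "twist": 0, "gripper": 0}, {"translation": [0, 0, 0], "twist": 0, "gripper": 0}])

```text
clock: 3.17
eef_pos: [543.2, 167.3, 116.2]
tcp_rot: [3.14, 0.0, 1.8]
contact_force: [0.2, -2.0, 3.8]
opening: 0.23
```

```bash
cat >> h.py <<'E'
A0=np.array([539.8,210.4]); YAW=0.232
def wheel(name):
    m,a=snap('wrist',name)
    H,S,V=cv2.split(cv2.cvtColor(a,cv2.COLOR_BGR2HSV))
    for b in blobs((H>20)&(H<35)&(S>120)&(V>120),20):
        P=ray(m,*b[1],104);d=P[:2]-A0
        if np.hypot(*d)<75: print('line',b[0],P[:2],'r',np.hypot(*d),'ang',np.arctan2(d[1],d[0])%(2*np.pi))
    for b in blobs(((H<8)|(H>172))&(S>120)&(V>100),20):
        P=ray(m,*b[1],105);d=P[:2]-A0;print('red',b[0],P[:2],np.hypot(*d),np.arctan2(d[1],d[0])%(2*np.pi))
    s=sense();d=s['eef_pos'][:2]-A0;print('tcp rel',np.hypot(*d),np.arctan2(d[1],d[0]),s['contact_force'],s['opening'])
def arc(phis,z=115,r=43):
    s=sense();R=Ro.from_euler('xyz',s['tcp_rot']).as_matrix()
    for p in phis:
        t=R.T@(np.array([A0[0]+r*np.cos(p),A0[1]+r*np.sin(p),z])-s['eef_pos'])/10;print(round(p,2),t)
E
python3 -c "
from h import *
wheel('w3')
arc(np.arange(-1.4,1.35,.25))"
```

```text
line 326 [537.53 238.57] r 28.265038167987058 ang 1.651082553309753
line 146 [537.1  259.58] r 49.25272285986366 ang 1.6256144398454448
red 239 [477.96 195.39] 63.63282622985119 3.3797807977363616
tcp rel 43.18749309681511 -1.4936779768660424 [ 1.09 -3.14  2.7 ] 0.22453862403134434
-1.4 [-0.02  0.4   0.12]
-1.15 [0.05 1.47 0.12]
-0.9 [0.38 2.49 0.12]
-0.65 [0.96 3.4  0.12]
-0.4 [1.74 4.13 0.12]
-0.15 [2.68 4.65 0.12]
0.1 [3.71 4.92 0.12]
0.35 [4.79 4.92 0.12]
0.6 [5.83 4.66 0.12]
0.85 [6.77 4.15 0.12]
1.1 [7.56 3.42 0.12]
```

View pics/w3.png

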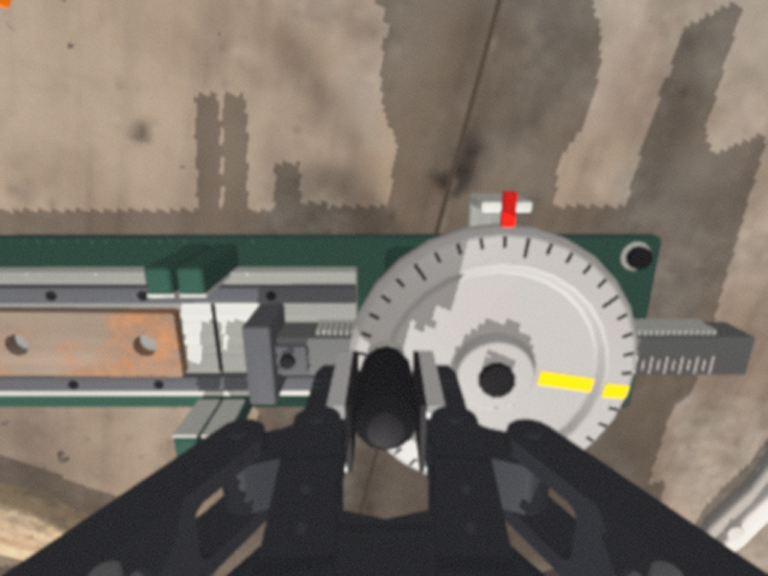

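The grip is now centred: TCP radius 43.2 mm, angle −1.49 against line −1.52. Winding anticlockwise along the arc.

arm_command(plan=[{"translation": [-0.02, 0.4, 0], "twist": 0, "gripper": 0}, {"translation": [0.05, 1.47, 0], "twist": 0, "gripper": 0}, {"translation": [0.38, 2.49, 0], "twist": 0, "gripper": 0}, {"translation": [0.96, 3.4, 0], "twist": 0, "gripper": 0}, {"translation": [1.74, 4.13, 0], "twist": 0, "gripper": 0}])

```text
clock: 3.63
eef_pos: [580.0, 193.6, 116.1]
tcp_rot: [3.14, 0.001, 1.799]
contact_force: [-1.7, -2.1, 1.6]
opening: 0.228
```

```bash
python3 -c "
from h import *
wheel('w4')
arc([-.4,-.15,.1,.35,.6,.85,1.1,1.3])"
```

```text
line 195 [496.2  231.81] r 48.571604495320784 ang 2.6851417024087545
line 399 [513.76 222.95] r 28.9051321033431 ang 2.692317807037167
red 282 [477.63 196.14] 63.78928016602268 3.3670918258487754
tcp rel 43.50061454376325 -0.3427200132262737 [0.59 2.09 2.8 ] 0.2294315897570548
-0.4 [-0.18 -0.18  0.12]
-0.15 [0.76 0.34 0.12]
0.1 [1.8  0.61 0.12]
0.35 [2.87 0.61 0.12]
0.6 [3.91 0.35 0.12]
0.85 [ 4.86 -0.16  0.12]
1.1 [ 5.64 -0.89  0.12]
1.3 [ 6.13 -1.6   0.12]
```

arm_command(plan=[{"translation": [0.76, 0.34, 0], "twist": 0, "gripper": 0}, {"translation": [1.8, 0.61, 0], "twist": 0, "gripper": 0}, {"translation": [2.87, 0.61, 0], "twist": 0, "gripper": 0}, {"translation": [3.91, 0.35, 0], "twist": 0, "gripper": 0}, {"translation": [4.86, -0.16, 0], "twist": 0, "gripper": 0}])

```text
clock: 4.1
eef_pos: [567.7, 243.7, 116.1]
tcp_rot: [3.139, -0.0, 1.8]
contact_force: [0.4, -5.8, 1.6]
opening: 0.228
```

```bash
python3 -c "
from h import *
wheel('w5')
arc([.85,1,1.1,1.2,1.3,1.4])"
```

```text
line 187 [506.74 173.32] r 49.67928406348382 ang 3.984331800184952
line 387 [519.52 188.83] r 29.601295223325916 ang 3.9577767919644424
red 313 [475.83 195.74] 65.63271956847997 3.3668845687618614
tcp rel 43.24141663429541 0.9248639732517294 [-2.43  1.61  6.56] 0.22460233435088886
0.85 [-0.27  0.18  0.1 ]
1 [ 0.22 -0.23  0.1 ]
1.1 [ 0.52 -0.55  0.1 ]
1.2 [ 0.78 -0.89  0.1 ]
1.3 [ 1.   -1.26  0.1 ]
1.4 [ 1.19 -1.64  0.1 ]
```

View pics/w5.png

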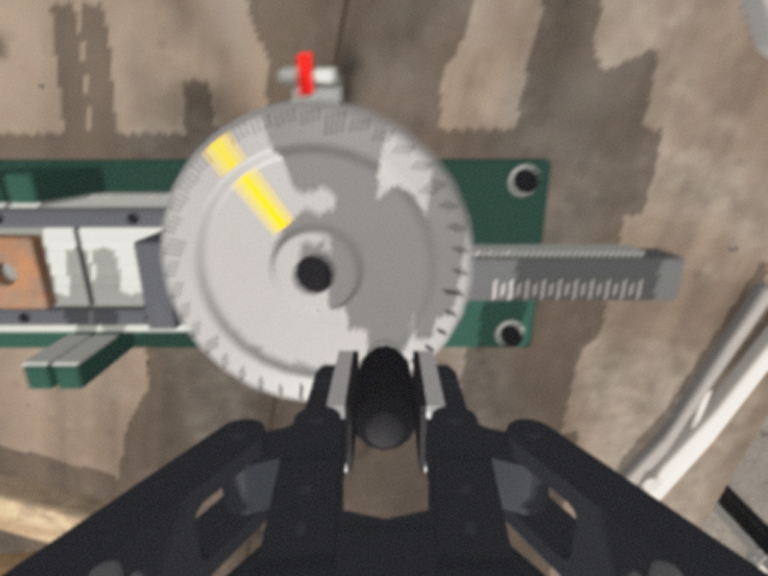

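The line is now past the pointer: line at (222,152)–(280,215), pointer at (305,75), about 0.6 rad beyond. I'll go on to about 1.15 rad past.

arm_command(plan=[{"translation": [0.22, -0.23, 0], "twist": 0, "gripper": 0}, {"translation": [0.52, -0.55, 0], "twist": 0, "gripper": 0}, {"translation": [1.0, -1.26, 0], "twist": 0, "gripper": 0}, {"translation": [1.19, -1.64, 0], "twist": 0, "gripper": 0}, {"translation": [1.19, -1.64, 0], "twist": 0, "gripper": 0}])

```text
clock: 4.57
eef_pos: [546.2, 253.0, 116.1]
tcp_rot: [3.141, -0.002, 1.8]
contact_force: [-1.1, -2.3, 3.2]
opening: 0.225
```

```bash
python3 -c "
from h import *
wheel('w6')
arc([1.15,.9,.7,.5,.35,.3,.25])"
```

```text
line 189 [534.15 160.58] r 50.14151277545229 ang 4.599546231827411
line 397 [535.9  180.69] r 29.967489881497368 ang 4.581913072032629
red 275 [477.87 194.66] 63.89639975134546 3.390559038952477
tcp rel 43.032120484218474 1.4132487149729434 [-0.53 -1.34  2.75] 0.22655062269083642
1.15 [-0.56  0.98  0.11]
0.9 [-1.31  1.74  0.11]
0.7 [-2.04  2.21  0.11]
0.5 [-2.84  2.52  0.11]
0.35 [-3.47  2.64  0.11]
0.3 [-3.68  2.67  0.11]
0.25 [-3.9   2.67  0.11]
```

View pics/w6.png

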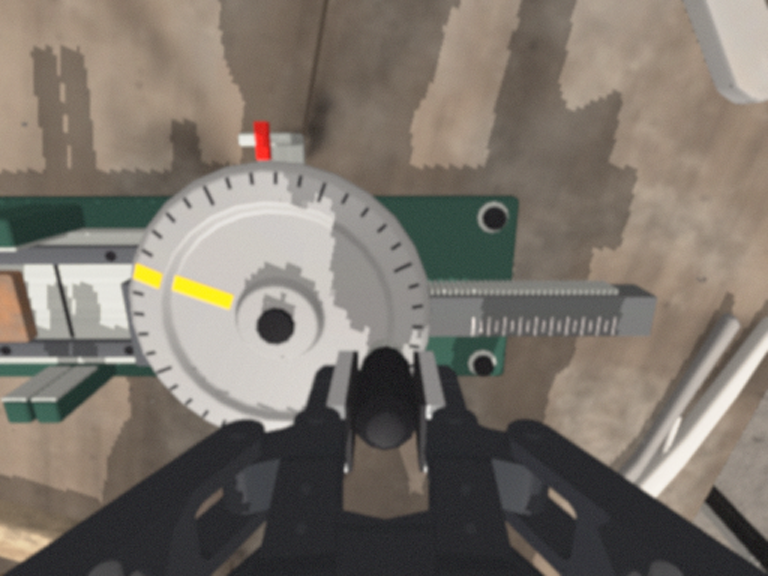

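The line is at (148,275)–(205,292) and the pointer at (262,140), so about 1.2 rad past. That should put the stop near 20 mm. Now back clockwise, stopping just short of the pointer.

arm_command(plan=[{"translation": [-0.56, 0.98, 0], "twist": 0, "gripper": 0}, {"translation": [-1.31, 1.74, 0], "twist": 0, "gripper": 0}, {"translation": [-2.04, 2.21, 0], "twist": 0, "gripper": 0}, {"translation": [-2.84, 2.52, 0], "twist": 0, "gripper": 0}, {"translation": [-3.3, 2.61, 0], "twist": 0, "gripper": 0}])

```text
clock: 5.03
eef_pos: [580.6, 225.8, 116.1]
tcp_rot: [3.141, -0.002, 1.799]
contact_force: [-2.3, 2.5, 4.2]
opening: 0.225
```

arm_command(plan=[{"translation": [0, 0, 0], "twist": 0, "gripper": 0}, {"translation": [0, 0, 0], "twist": 0, "gripper": 0}, {"translation": [0, 0, 0], "twist": 0, "gripper": 0}, {"translation": [0, 0, 0], "twist": 0, "gripper": 0}, {"translation": [0, 0, 0], "twist": 0, "gripper": 0}])

```text
clock: 5.45
eef_pos: [580.5, 225.9, 116.0]
tcp_rot: [3.141, -0.002, 1.8]
contact_force: [-1.2, 0.8, 3.3]
opening: 0.23
```

```bash
python3 -c "
from h import *
wheel('w7')
arc([.4,.35,.3,.25,.2,.15])"
```

```text
line 272 [494.38 191.83] r 49.06881328659083 ang 3.529631394561125
line 524 [512.34 198.95] r 29.750014946344443 ang 3.5367583342172826
red 298 [477.27 194.79] 64.44886161601427 3.3862560150392227
tcp rel 43.51272991933242 0.36381083249220836 [-1.45 -1.14  3.13] 0.224890887624767
0.4 [ 0.15 -0.07  0.11]
0.35 [-0.07 -0.04  0.11]
0.3 [-0.28 -0.02  0.11]
0.25 [-0.49 -0.01  0.11]
0.2 [-0.71 -0.01  0.1 ]
0.15 [-0.92 -0.03  0.1 ]
```

View pics/w7.png

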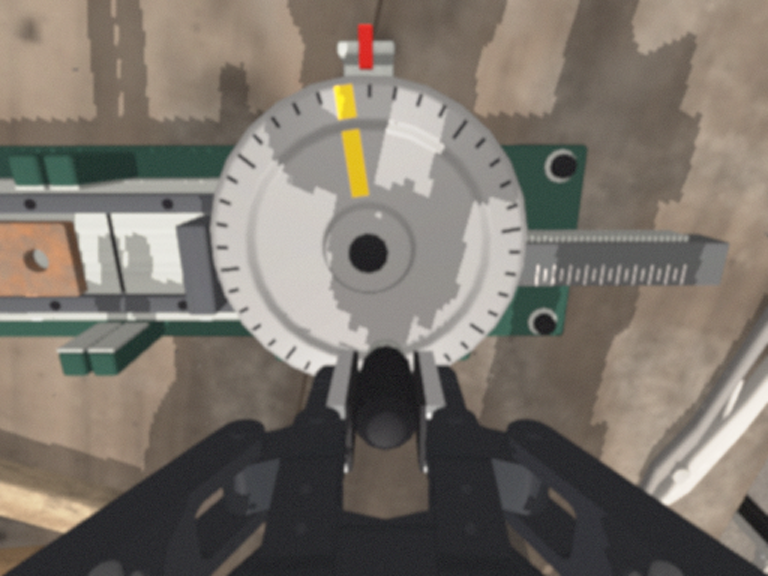

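The line (345,103) is about 0.15 rad short of the pointer (366,68) seen from the hub (368,252). That is 6.4 mm more at the handle.

arm_command(plan=[{"translation": [-0.2, 0, 0], "twist": 0, "gripper": 0}, {"translation": [-0.4, 0, 0], "twist": 0, "gripper": 0}, {"translation": [-0.55, 0, 0], "twist": 0, "gripper": 0}, {"translation": [-0.64, 0, 0], "twist": 0, "gripper": 0}, {"translation": [-0.64, 0, 0], "twist": 0, "gripper": 0}])

```text
clock: 5.92
eef_pos: [582.2, 219.6, 116.2]
tcp_rot: [3.14, -0.002, 1.8]
contact_force: [0.1, 1.7, 2.0]
opening: 0.228
```

arm_command(plan=[{"translation": [0, 0, 0], "twist": 0, "gripper": 0}, {"translation": [0, 0, 0], "twist": 0, "gripper": 0}, {"translation": [0, 0, 0], "twist": 0, "gripper": 0}, {"translation": [0, 0, 0], "twist": 0, "gripper": 0}, {"translation": [0, 0, 0], "twist": 0, "gripper": 0}])

```text
clock: 6.33
eef_pos: [582.2, 219.6, 116.1]
tcp_rot: [3.14, -0.002, 1.8]
contact_force: [-0.8, 0.6, 2.9]
opening: 0.226
```

```bash
python3 -c "
from h import *
wheel('w8')"
```

```text
line 264 [492.23 198.55] r 49.02023624801173 ang 3.385834840840799
line 532 [511.2  202.94] r 29.551898844582304 ang 3.396665354930091
red 294 [477.15 194.81] 64.55852393734845 3.3855619327911177
tcp rel 43.43045926141192 0.213905346259708 [-0.68  1.54  2.1 ] 0.22673099724890902
```

View pics/w8.png

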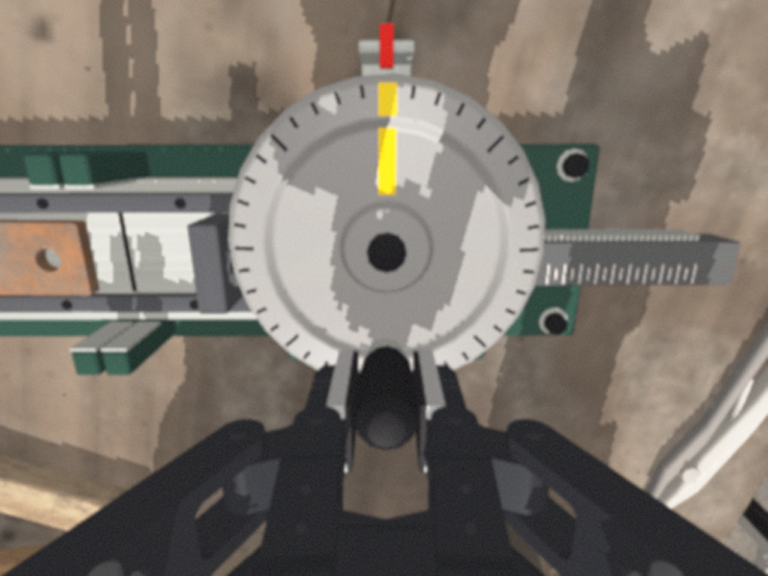

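The line (388,99) now lies on the pointer (387,45) and hub (386,252), with no error I can see. I'll release and rise straight up.

arm_command(plan=[{"translation": [0, 0, 0], "twist": 0, "gripper": 0.3}, {"translation": [0, 0, 0], "twist": 0, "gripper": 0.4}, {"translation": [0, 0, 0], "twist": 0, "gripper": 0.5}, {"translation": [0, 0, 0], "twist": 0, "gripper": 0.5}, {"translation": [0, 0, -2], "twist": 0, "gripper": 0.5}])

```text
clock: 6.8
eef_pos: [579.9, 218.6, 132.8]
tcp_rot: [-3.137, -0.001, 1.799]
contact_force: [-0.2, -0.4, -0.2]
opening: 0.501
```

arm_command(plan=[{"translation": [0, 0, -3.5], "twist": 0, "gripper": 0.5}, {"translation": [0, 0, -7], "twist": 0, "gripper": 0.5}, {"translation": [0, 0, -9.5], "twist": 0, "gripper": 0.4}, {"translation": [0, 0, -9.5], "twist": 0, "gripper": 0.2}, {"translation": [0, 0, -9.5], "twist": 0, "gripper": 0}])

```text
clock: 7.22
eef_pos: [581.2, 218.8, 229.4]
tcp_rot: [-3.14, -0.001, 1.8]
contact_force: [0.4, 0.0, -0.6]
opening: 0.129
```

```bash
python3 -c "
from h import *
wheel('w9')"
```

```text
line 87 [491.53 198.59] r 49.69296872091379 ang 3.381584887678514
line 160 [511.09 202.86] r 29.681048184606308 ang 3.398591855042054
red 102 [476.67 194.66] 65.06312563163054 3.3859497466575292
tcp rel 41.19407008178378 0.19677567737685264 [-0.87 -0.2  -0.56] 0.03577530129354274
```

View pics/w9.png

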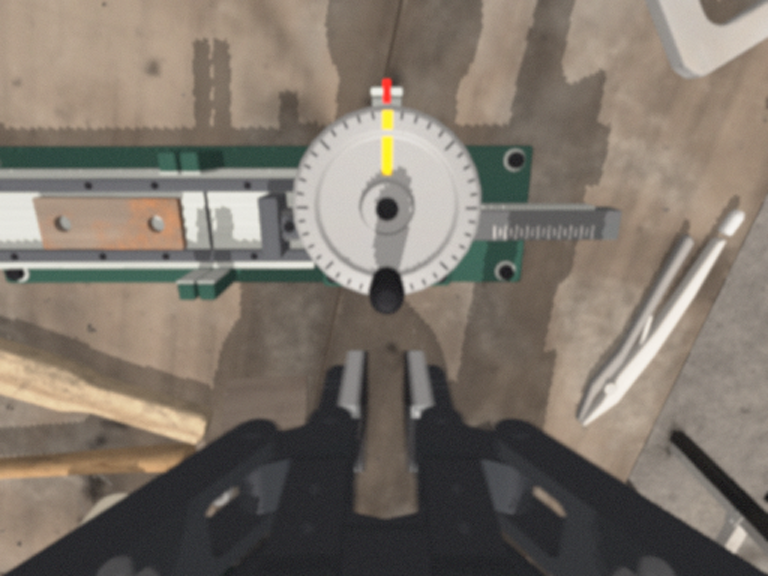

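The wheel is still aligned after release: line (388,120), pointer (387,92), hub (387,209). The strap spans (36,222) to (184,222). I'll work out the strap, stop and push line from this view.

Run:
```python
from h import *
m,a=load('w9')
H,S,V=cv2.split(cv2.cvtColor(a,cv2.COLOR_BGR2HSV))
o=(H<20)&(S>60)&(V>60);roi=np.zeros_like(o);roi[125:175,10:135]=1
ms=cv2.morphologyEx((o&roi).astype(np.uint8),cv2.MORPH_CLOSE,np.ones((5,5)));cs,_=cv2.findContours(ms,0,2);c=max(cs,key=cv2.contourArea)
b=cv2.boxPoints(cv2.minAreaRect(c));print(b*1.5)
Y=np.array([-np.sin(YAW),np.cos(YAW)]);X=np.array([np.cos(YAW),np.sin(YAW)])
W=[ray(m,*p,32)[:2] for p in b];c0=sum(W)/4
print('centre',c0,'local',[(w-c0)@np.array([X,Y]).T for w in W])
q=lambda x,y:((x+.5)/1.5-.5,(y+.5)/1.5-.5)
for n,p,z in [('stop top near',(262,197),60),('stop top near2',(262,252),60),('strip1 in L',(10,191),30),('strip1 in R',(200,191),30),('strip2 in L',(10,250),30),('strip2 in R',(200,250),30)]:
    P=ray(m,*q(*p),z)[:2];print(n,P,(P-c0)@X,(P-c0)@Y)
cv2.imwrite('pics/w9z.png',cv2.resize(a[95:200,0:220],None,fx=3.6,fy=3.6,interpolation=cv2.INTER_CUBIC))
```

```text
[[ 39.  198. ]
 [184.5 198. ]
 [184.5 249. ]
 [ 39.  249. ]]
centre [610.55   8.79] local [array([-19.89, -51.31]), array([-19.64,  58.9 ]), array([19.9 , 53.31]), array([ 19.62, -60.9 ])]
stop top near [558.79 125.19] -23.606266274348517 125.18690073487325
stop top near2 [597.72 130.85] 15.579448089579481 121.74281613882523
strip1 in L [603.03 -68.72] -25.138077713170983 -73.70177447780638
strip1 in R [570.24  71.54] -24.805788502978917 70.34370124874957
strip2 in L [650.35 -69.91] 20.636673305894455 -85.73596908968695
strip2 in R [616.19  76.24] 21.000057315724852 64.34535810127163
```

View pics/w9z.png

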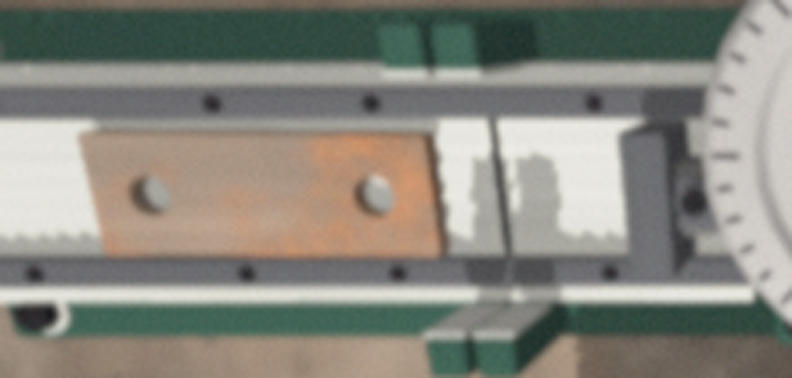

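Run:
```python
from h import *
m,a=load('w9')
Y=np.array([-np.sin(YAW),np.cos(YAW)]);X=np.array([np.cos(YAW),np.sin(YAW)])
q=lambda x,y:((x+.5)/3.6-.5,(y+.5)/3.6-.5+95)
c0=np.array([610.55,8.79])
for n,p,z in [('t1',(80,133),32),('t2',(105,257),32),('n1',(433,130),32),('n2',(443,257),32),('stop1',(622,138),60),('stop2',(632,258),60),('slotA',(492,118),24),('slotB',(512,258),24),('g1',(425,68),88),('g2',(436,68),88),('strip1a',(10,118),24),('strip1b',(620,118),24),('strip2a',(10,257),30),('strip2b',(620,257),30)]:
    P=ray(m,*q(*p),z)[:2];print(n,P,(P-c0)@X,(P-c0)@Y)
print(camera_model('wrist')['pose'][:3,3])
```

```text
t1 [603.58 -50.3 ] -20.369671889476695 -55.90101109675745
t2 [642.93 -42.75] 19.665341752018033 -57.606903963244044
n1 [577.29  58.06] -21.0449295641494 55.595604229979116
n2 [617.78  64.89] 19.932836346481817 52.9364198616763
stop1 [561.14 123.34] -21.75182299390992 122.84297672451255
stop2 [595.87 131.34] 13.886514730218035 122.63825678648281
slotA [570.84  72.85] -23.91459316869184 71.47736967615046
slotB [615.52  84.25] 22.186058611692303 72.29239417859598
g1 [549.89  78.02] -43.121292410675636 81.32440054877394
g2 [549.24  80.79] -43.114830400588474 84.17199866607963
strip1a [606.12 -78.04] -24.272178660670747 -83.48700441630525
strip1b [561.47 112.94] -23.819586983063957 112.64954925551969
strip2a [650.86 -74.6 ] 20.051819441560795 -90.4238678660584
strip2b [605.19 120.82] 20.53744349810049 110.26242056844505
[504.07 200.11 371.15]
```

In strap-local axes the tail is at −56.5, the nose at +54.5 and the stop face at +122. The saw slot implies 121.6, which agrees. So there is about 67 mm of travel left. I'll bring the shut fingers down behind the tail.

```bash
cat >> h.py <<'E'
C0=np.array([610.55,8.79]);Yj=np.array([-np.sin(YAW),np.cos(YAW)]);Xj=np.array([np.cos(YAW),np.sin(YAW)])
def L(x,y,z): p=C0+Xj*x+Yj*y; return [p[0],p[1],z]
def loc():
    s=sense();d=s['eef_pos'][:2]-C0;print('loc',d@Xj,d@Yj,s['eef_pos'][2],'Fx,Fy jig',s['contact_force'][:2]@Xj,s['contact_force'][:2]@Yj,'Fz',s['contact_force'][2],'t',s['clock'])
E
python3 -c "
from h import *
print(L(-1.2,-92,180)); to(L(-1.2,-92,180),1.8028);loc()"
```

```text
[np.float64(630.5351945231154), np.float64(-81.02109062845878), 180]
t 7.2667 pos [580.2  218.45 227.73] rot [-3.14 -0.    1.8 ] F [-0.87 -0.2  -0.56] op 0.03577530129354274
cm [-30.31  -1.87   4.75] twist -0.0033530029477855106
loc 18.66907411511661 211.0249823229374 227.73430460372478 Fx,Fy jig -0.8919038490024136 0.00022146619181537264 Fz -0.5596304529343364 t 7.2667
```

arm_command(plan=[{"translation": [-4, -0.2, 0], "twist": 0, "gripper": 0}, {"translation": [-8, -0.5, 0], "twist": 0, "gripper": 0}, {"translation": [-12, -0.8, 0], "twist": 0, "gripper": 0}, {"translation": [-16, -1, 0], "twist": 0, "gripper": 0}, {"translation": [-20, -1.3, 2], "twist": 0, "gripper": 0}])

```text
clock: 7.68
eef_pos: [613.5, 21.5, 210.0]
tcp_rot: [-3.14, -0.0, 1.8]
contact_force: [1.5, -0.9, -0.3]
opening: 0.003
```

```bash
python3 -c "
from h import *
to(L(-1.2,-92,100),1.8028);loc()"
```

```text
t 7.6833 pos [613.52  21.51 210.04] rot [-3.14 -0.    1.8 ] F [ 1.46 -0.87 -0.25] op 0.0027107700188154504
cm [-10.37  -0.65  11.  ] twist -0.0030320763859212896
loc 5.817483719705056 11.691694886623866 210.04131135200407 Fx,Fy jig 1.2211064738868853 -1.1782058358779803 Fz -0.25022085766003477 t 7.6833
```

arm_command(plan=[{"translation": [-3.5, -0.2, 1.5], "twist": 0, "gripper": 0}, {"translation": [-7, -0.4, 3], "twist": 0, "gripper": 0}, {"translation": [-10, -0.65, 5], "twist": 0, "gripper": 0}, {"translation": [-10.4, -0.65, 8], "twist": 0, "gripper": 0}, {"translation": [-10.4, -0.65, 11], "twist": 0, "gripper": 0}])

```text
clock: 8.1
eef_pos: [630.0, -83.8, 97.5]
tcp_rot: [-3.139, -0.0, 1.797]
contact_force: [-0.2, 0.1, -0.3]
opening: -0.001
```

arm_command(plan=[{"translation": [0, 0, 0.5], "twist": 0, "gripper": 0}, {"translation": [0, 0, 0.5], "twist": 0, "gripper": 0}, {"translation": [0, 0, 0.5], "twist": 0, "gripper": 0}, {"translation": [0, 0, 0.5], "twist": 0, "gripper": 0}, {"translation": [0, 0, 0.5], "twist": 0, "gripper": 0}])

```text
clock: 8.52
eef_pos: [631.1, -83.4, 94.3]
tcp_rot: [-3.142, 0.001, 1.798]
contact_force: [-0.4, 0.6, 0.2]
opening: 0.004
```

```bash
python3 -c "
from h import *
to(L(-1.2,-92,27),1.8028);loc();snap('wrist','w10')"
```

```text
t 8.5167 pos [631.15 -83.41  94.34] rot [-3.14  0.    1.8 ] F [-0.4   0.63  0.18] op 0.004000329640561471
cm [ 0.25 -0.01  6.73] twist -0.005231028148525274
loc -1.154738206218827 -94.46681674403173 94.34140628627563 Fx,Fy jig -0.243191319706302 0.7053978780754829 Fz 0.17825250799881012 t 8.5167
```

View pics/w10.png

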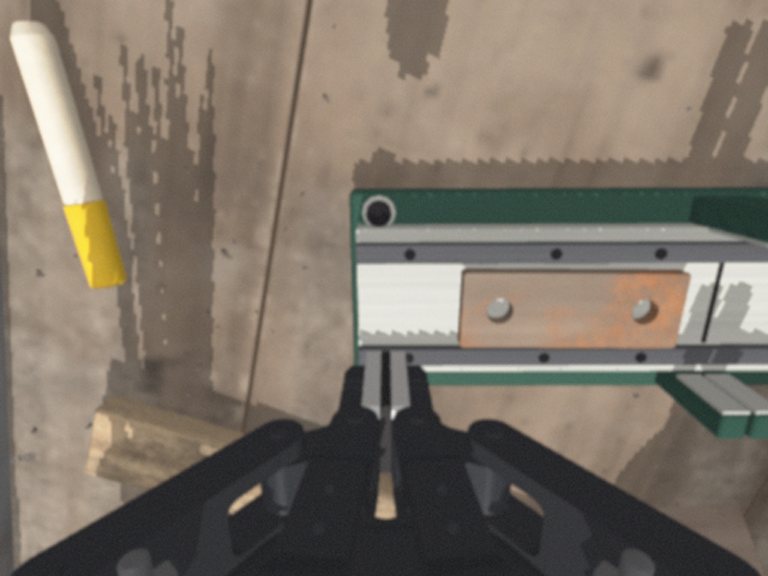

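The shut fingers (385,380) hang over the bed behind the strap, whose tail is at (461,308). The pen and the wood block are well clear. I'll check the tail and bed centreline once more before going down.

Run:
```python
from h import *
m,a=load('w10')
q=lambda x,y:((x+.5)/1.5-.5,(y+.5)/1.5-.5)
for n,p,z in [('t1',(463,270),32),('t2',(459,348),32),('n1',(689,272),32),('n2',(676,348),32),('stripnear base',(420,263),24),('stripfar top',(420,346),30),('bedend',(358,300),24)]:
    P=ray(m,*q(*p),z)[:2];print(n,(P-C0)@Xj,(P-C0)@Yj)
```

```text
t1 -21.615331054875227 -57.55166604807542
t2 19.693776508866804 -57.526954469407315
n1 -20.197850247256525 51.279617499352106
n2 20.091553752320962 53.01363496994718
stripnear base -23.03793887125463 -77.67612256340055
stripfar top 19.460775415291927 -77.26545744801209
bedend -3.616770929843547 -108.9656152014665
```

arm_command(plan=[{"translation": [0.4, 0, 2.5], "twist": 0, "gripper": 0}, {"translation": [0.4, 0, 4.5], "twist": 0, "gripper": 0}, {"translation": [0.4, 0, 6], "twist": 0, "gripper": 0}, {"translation": [0.4, 0, 6.6], "twist": 0, "gripper": 0}, {"translation": [0.4, 0, 6.6], "twist": 0, "gripper": 0}])

```text
clock: 8.98
eef_pos: [629.7, -79.3, 27.8]
tcp_rot: [-3.14, 0.0, 1.798]
contact_force: [-0.4, 0.1, 0.1]
opening: -0.002
```

```bash
python3 -c "
from h import *
to(L(-1.2,-72,27),1.8028);loc();snap('wrist','w11')"
```

```text
t 8.9833 pos [629.7  -79.29  27.79] rot [-3.14  0.    1.8 ] F [-0.38  0.1   0.14] op -0.0024730527618070037
cm [1.81 0.03 0.08] twist -0.004880995186412385
loc -1.6113990436359167 -90.12793919586072 27.78908739000606 Fx,Fy jig -0.34417847725478656 0.18696239964718514 Fz 0.1430469997171868 t 8.9833
```

View pics/w11.png

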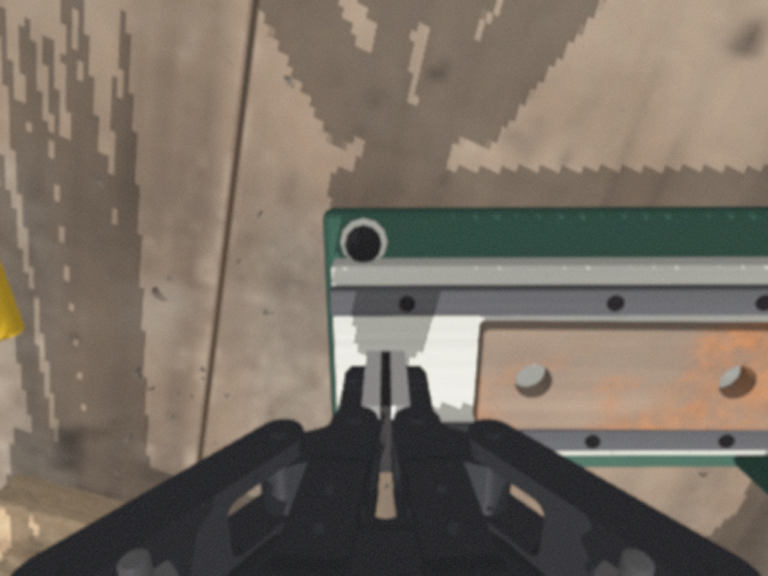

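The fingers (front edge at about 427) are behind the tail (478) at z 27.8, clear of the bed. Pushing slowly along the bed.

arm_command(plan=[{"translation": [0.5, 0, 0], "twist": 0, "gripper": 0}, {"translation": [1.0, 0.02, 0], "twist": 0, "gripper": 0}, {"translation": [1.5, 0.03, 0], "twist": 0, "gripper": 0}, {"translation": [2.0, 0.03, 0], "twist": 0, "gripper": 0}, {"translation": [2.5, 0.03, 0], "twist": 0, "gripper": 0}])

```text
clock: 9.45
eef_pos: [625.1, -54.3, 29.2]
tcp_rot: [3.141, 0.001, 1.798]
contact_force: [-0.5, -0.3, -0.6]
opening: 0.002
```

```bash
python3 -c "
from h import *
to(L(-1.2,-5,27.5),1.8028);loc();snap('wrist','w12')"
```

```text
t 9.45 pos [625.14 -54.33  29.25] rot [3.14 0.   1.8 ] F [-0.52 -0.32 -0.61] op 0.0017261428447714485
cm [ 5.98 -0.12  0.17] twist -0.00477305833538022
loc -0.316372158209715 -64.78279089845648 29.248450462519926 Fx,Fy jig -0.5826511729167222 -0.187573216712961 Fz -0.6062737921452065 t 9.45
```

View pics/w12.png

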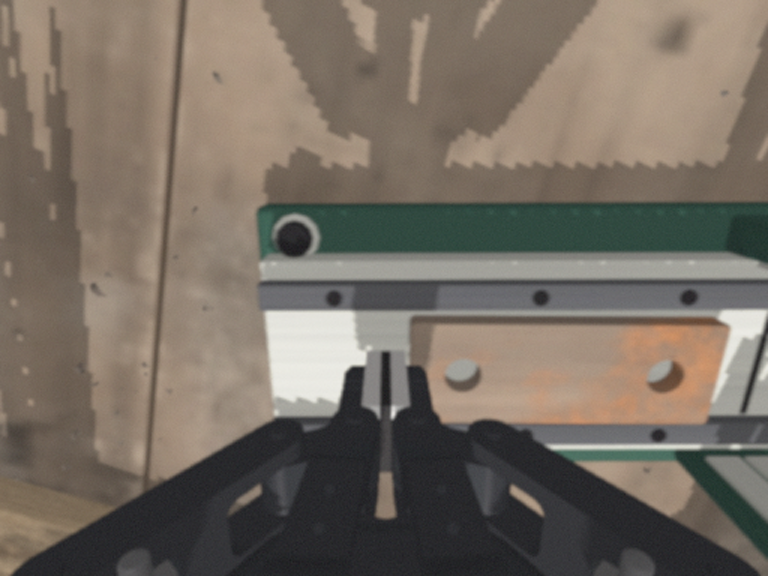

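The tail (412) is about to touch the pads (407). The height has drifted to 29.2, so I'll trim it down while pushing.

arm_command(plan=[{"translation": [0, 0, 0.15], "twist": 0, "gripper": 0}, {"translation": [0.6, 0, 0.15], "twist": 0, "gripper": 0}, {"translation": [1.2, 0, 0.15], "twist": 0, "gripper": 0}, {"translation": [1.8, 0, 0.15], "twist": 0, "gripper": 0}, {"translation": [2.4, 0, 0.15], "twist": 0, "gripper": 0}])

```text
clock: 9.92
eef_pos: [619.4, -29.8, 27.7]
tcp_rot: [3.141, 0.001, 1.798]
contact_force: [1.7, -3.0, 1.4]
opening: 0.003
```

```bash
python3 -c "
from h import *
to(L(-1,-5,27.5),1.8028);loc();snap('wrist','w13')"
```

```text
t 9.9167 pos [619.43 -29.83  27.67] rot [3.14 0.   1.8 ] F [ 1.72 -3.02  1.37] op 0.0026995171892830894
cm [ 3.46 -0.09  0.01] twist -0.004574191475853695
loc -0.2410749545037536 -39.62170389798382 27.674037984757042 Fx,Fy jig 0.9832145469631987 -3.3343583570368187 Fz 1.368300427161191 t 9.9167
```

View pics/w13.png

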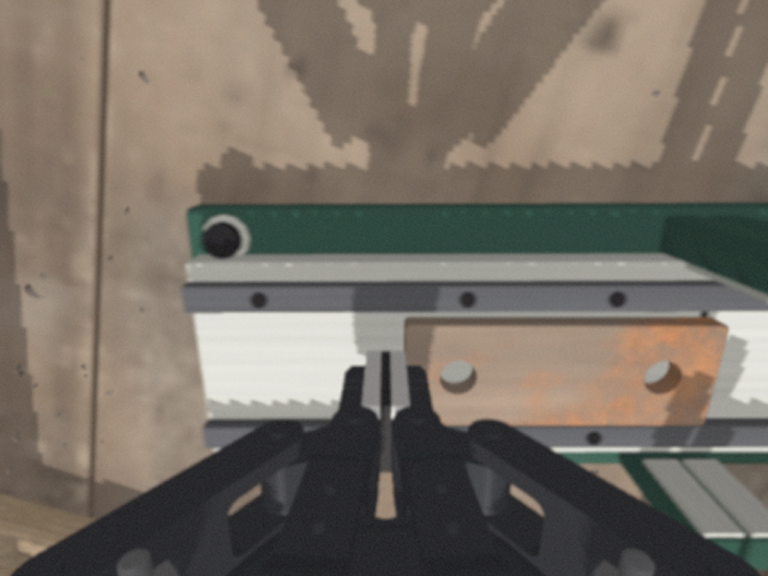

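The fingers now touch the tail (405) and the push shows about 3 N of friction. About 42 mm remain; I'll do 33 of them now and then look.

arm_command(plan=[{"translation": [0.7, 0, 0], "twist": 0, "gripper": 0}, {"translation": [1.4, 0, 0], "twist": 0, "gripper": 0}, {"translation": [2.1, 0, 0], "twist": 0, "gripper": 0}, {"translation": [2.8, 0, 0], "twist": 0, "gripper": 0}, {"translation": [3.2, 0, 0], "twist": 0, "gripper": 0}])

```text
clock: 10.38
eef_pos: [611.5, 3.4, 27.6]
tcp_rot: [-3.142, -0.0, 1.799]
contact_force: [1.5, -3.9, 0.7]
opening: 0.001
```

```bash
python3 -c "
from h import *
to(L(-1,3,27.5),1.8028);loc();snap('wrist','w14');snap('top','t14');m,a=load('t14')
cv2.imwrite('pics/t14.png',cv2.resize(a[145:225,115:275],None,fx=5,fy=5,interpolation=cv2.INTER_CUBIC))"
```

```text
t 10.3833 pos [611.48   3.45  27.58] rot [-3.14 -0.    1.8 ] F [ 1.47 -3.87  0.72] op 0.0006050868945774294
cm [ 0.84 -0.07  0.01] twist -0.003859347609663999
loc -0.32421150509656993 -5.411563144233087 27.584333806747743 Fx,Fy jig 0.537306252107921 -4.10278553585842 Fz 0.7178475314439681 t 10.3833
```

View pics/w14.png

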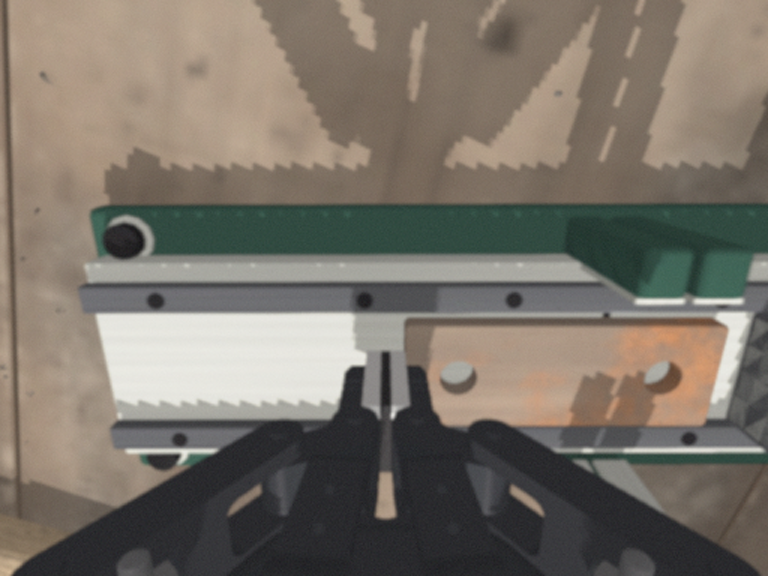

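View pics/t14.png

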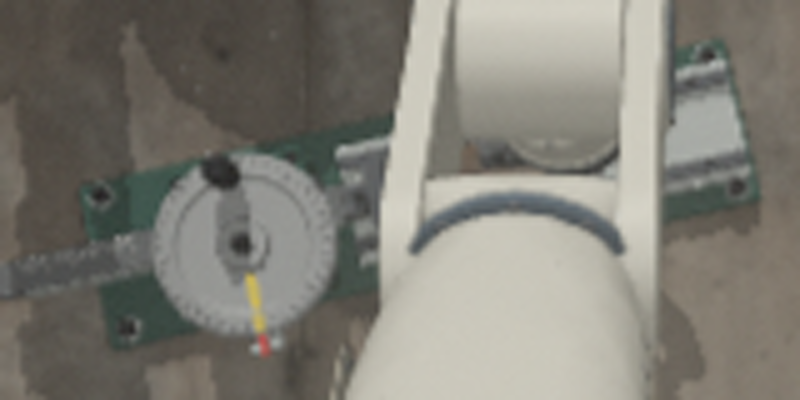

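The wrist view shows the nose (720,375) just short of the knurled stop face (735+). The top view shows the line still at the pointer. I'll measure the gap.

Run:
```python
from h import *
m,a=load('w14')
cv2.imwrite('pics/w14z.png',cv2.resize(a[190:310,432:512],None,fx=6,fy=5,interpolation=cv2.INTER_CUBIC))
```

```text
(no output)
```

View pics/w14z.png

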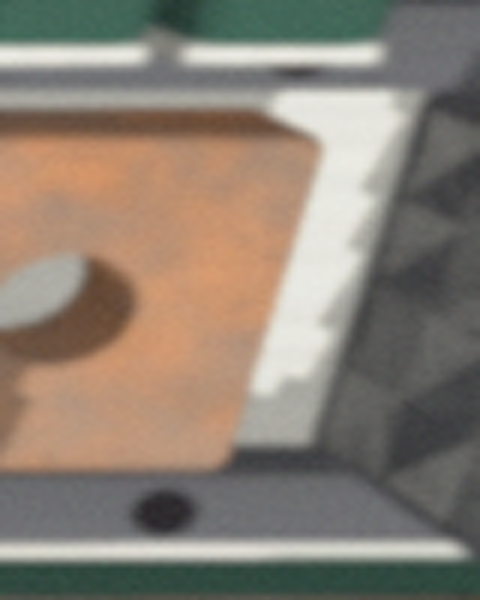

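Run:
```python
from h import *
m,a=load('w14')
q=lambda x,y:((x+.5)/6-.5+432,(y+.5)/5-.5+190)
for n,p,z in [('n1',(322,145),32),('n2',(235,465),32),('s1',(425,95),26),('s2',(318,445),26),('s1',(425,95),24),('s2',(318,445),24),('sm',(372,270),26)]:
    P=ray(m,*q(*p),z)[:2];print(n,(P-C0)@Xj,(P-C0)@Yj)
```

```text
n1 -19.109596819146113 110.327278196376
n2 18.926338123465904 111.36364203999038
s1 -22.1730212146505 122.99820977050575
s2 20.531732110097668 123.70436428382868
s1 -21.38396129551247 124.77636859554433
s2 21.91138068979575 125.4922889268548
sm -1.692714733434542 123.38231846330612
```

The gap is about 12.5 mm. I'll advance 10 mm slowly.

arm_command(plan=[{"translation": [0.2, 0, 0], "twist": 0, "gripper": 0}, {"translation": [0.45, 0, 0], "twist": 0, "gripper": 0}, {"translation": [0.7, 0, 0], "twist": 0, "gripper": 0}, {"translation": [0.9, 0, 0], "twist": 0, "gripper": 0}, {"translation": [1.0, 0, 0], "twist": 0, "gripper": 0}])

```text
clock: 10.9
eef_pos: [609.0, 13.4, 27.4]
tcp_rot: [-3.141, -0.001, 1.799]
contact_force: [0.1, -2.2, 0.1]
opening: -0.002
```

```bash
python3 -c "
from h import *
loc();m,a=snap('wrist','w15');cv2.imwrite('pics/w15z.png',cv2.resize(a[190:310,412:512],None,fx=6,fy=5,interpolation=cv2.INTER_CUBIC));loc()"
```

```text
loc -0.48177211488638916 4.8312624617669355 27.391000818868218 Fx,Fy jig -0.3770233412419447 -2.20811628795434 Fz 0.11794599820925702 t 10.9
loc -0.485570922513201 4.967209998054416 27.402566129222503 Fx,Fy jig 0.3318305026583345 -1.265359341272502 Fz 0.43075640563978396 t 10.95
```

View pics/w15z.png

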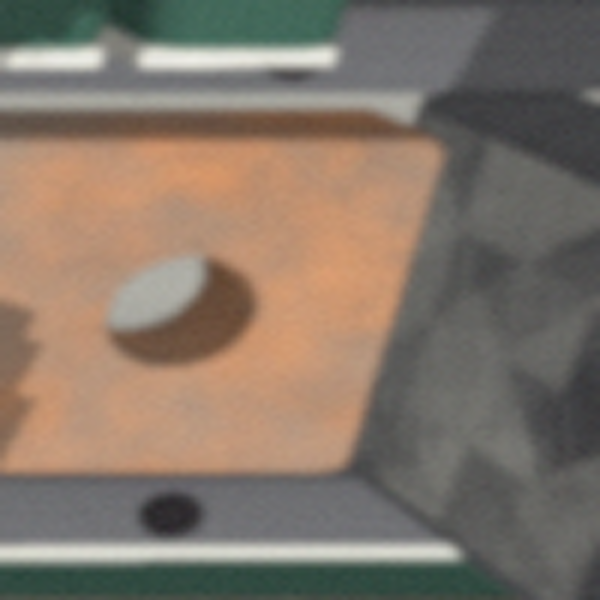

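About 2 mm of gap remains, with the strap's lower corner at (370,110) and the stop foot at (420,100). I'll creep forward and watch the force.

arm_command(plan=[{"translation": [0.05, 0, 0], "twist": 0, "gripper": 0}, {"translation": [0.08, 0, 0], "twist": 0, "gripper": 0}, {"translation": [0.11, 0, 0], "twist": 0, "gripper": 0}, {"translation": [0.14, 0, 0], "twist": 0, "gripper": 0}, {"translation": [0.14, 0, 0], "twist": 0, "gripper": 0}])

```text
clock: 11.37
eef_pos: [609.0, 13.9, 27.4]
tcp_rot: [-3.141, 0.001, 1.799]
contact_force: [1.4, -6.8, -1.4]
opening: -0.004
```

```bash
python3 -c "
from h import *
loc();m,a=snap('wrist','w16');cv2.imwrite('pics/w16z.png',cv2.resize(a[190:310,412:512],None,fx=6,fy=5,interpolation=cv2.INTER_CUBIC));loc()"
```

```text
loc -0.3518954807954042 5.341328280470267 27.38476307651702 Fx,Fy jig -0.2428222549114838 -6.909646305213407 Fz -1.3828675082082396 t 11.3667
loc -0.36513318029207253 5.3568108399924315 27.389638302103645 Fx,Fy jig 0.196847485782905 -7.297985228744114 Fz -0.4794749904497144 t 11.4167
```

View pics/w16z.png

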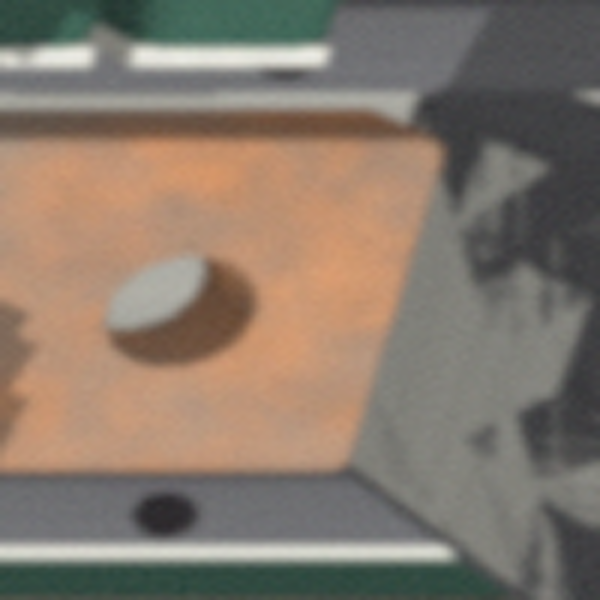

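Force rose to 7 N while the tool moved only 0.4 mm. That suggests contact, so I'll check the geometry by projection.

Run:
```python
from h import *
m,a=load('w16')
q=lambda x,y:((x+.5)/6-.5+412,(y+.5)/5-.5+190)
f=lambda p:((p+.5)*[6,5]-.5-np.array([412*6,190*5]))
for n,p,z in [('n1',(443,145),32),('n2',(347,470),32),('stopfoot corner',(420,98),26)]:
    P=ray(m,*q(*p),z)[:2];l=((P-C0)@Xj,(P-C0)@Yj);print(n,l)
    if n=='n1':
        for zz in (24,28,32): print(zz,f(proj(m,L(*l,zz))))
        for yy in (0,1,2,3,5):print('stop at gap',yy,f(proj(m,L(l[0]-2,l[1]+yy,26))),f(proj(m,L(l[0]-2,l[1]+yy,32))))
```

```text
n1 (np.float64(-19.28324391485024), np.float64(120.97818089141774))
24 [376.87 115.15]
28 [409.12 129.7 ]
32 [443. 145.]
stop at gap 0 [398.02 104.67] [448.62 126.75]
stop at gap 1 [409.47 104.65] [460.52 126.73]
stop at gap 2 [420.92 104.63] [472.41 126.72]
stop at gap 3 [432.38 104.62] [484.3 126.7]
stop at gap 5 [455.29 104.59] [508.08 126.67]
n2 (np.float64(19.32494028613604), np.float64(121.35670184209526))
stopfoot corner (np.float64(-22.0305833429241), np.float64(122.72385225739441))
```

arm_command(plan=[{"translation": [0.08, 0, 0], "twist": 0, "gripper": 0}, {"translation": [0.1, 0, 0], "twist": 0, "gripper": 0}, {"translation": [0.12, 0, 0], "twist": 0, "gripper": 0}, {"translation": [0.13, 0, 0], "twist": 0, "gripper": 0}, {"translation": [0.14, 0, 0], "twist": 0, "gripper": 0}])

```text
clock: 11.83
eef_pos: [609.0, 14.0, 27.4]
tcp_rot: [3.141, 0.002, 1.8]
contact_force: [1.3, -10.0, -1.2]
opening: 0.0
```

```bash
python3 -c "
from h import *
loc();m,a=snap('wrist','w17');cv2.imwrite('pics/w17z.png',cv2.resize(a[190:310,412:512],None,fx=6,fy=5,interpolation=cv2.INTER_CUBIC));loc()"
```

```text
loc -0.2757651651379931 5.397873535063473 27.4027254668651 Fx,Fy jig -0.9886174196058799 -10.010316129681218 Fz -1.1694649661845111 t 11.8333
loc -0.2746323258489478 5.3919308865589235 27.38474454112048 Fx,Fy jig -0.5722263800234375 -9.079136437564541 Fz -1.3450289272116804 t 11.8833
```

View pics/w17z.png

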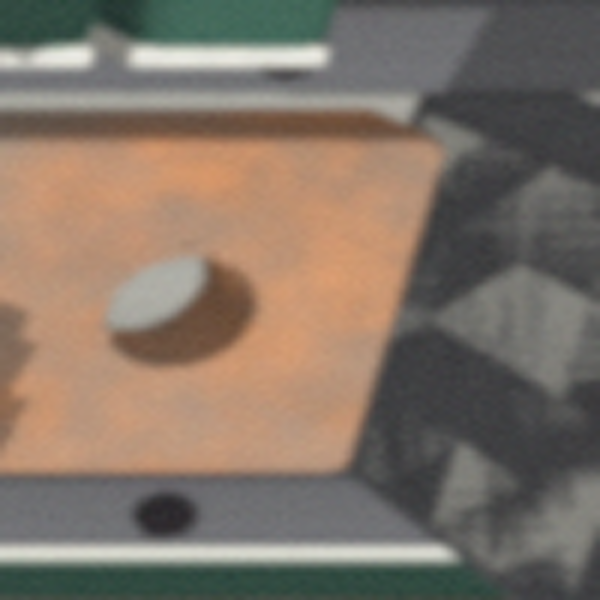

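The force reached 9–10 N with no further motion, and stop and guide show no shift, so the nose is seated. I'll back off gently, then rise and check from above.

arm_command(plan=[{"translation": [-0.1, 0, 0], "twist": 0, "gripper": 0}, {"translation": [-0.5, 0, 0], "twist": 0, "gripper": 0}, {"translation": [-1.2, 0, 0], "twist": 0, "gripper": 0}, {"translation": [-2.0, 0, 0], "twist": 0, "gripper": 0}, {"translation": [-2.2, 0, -2], "twist": 0, "gripper": 0}])

```text
clock: 12.3
eef_pos: [611.8, -8.6, 44.6]
tcp_rot: [-3.136, 0.001, 1.799]
contact_force: [0.2, 0.7, 0.5]
opening: 0.001
```

arm_command(plan=[{"translation": [0, 0, -4], "twist": 0, "gripper": 0}, {"translation": [0, 0, -8], "twist": 0, "gripper": 0}, {"translation": [0, 0, -12], "twist": 0, "gripper": 0}, {"translation": [3, 0, -16], "twist": 0, "gripper": 0}, {"translation": [7, 0, -18], "twist": 0, "gripper": 0}])

```text
clock: 12.72
eef_pos: [600.9, 49.2, 223.3]
tcp_rot: [-3.142, 0.002, 1.796]
contact_force: [1.3, 0.5, -0.5]
opening: -0.003
```

arm_command(plan=[{"translation": [4, 0, 0], "twist": 0, "gripper": 0}, {"translation": [7, 0, 0], "twist": 0, "gripper": 0}, {"translation": [9, 0, 0], "twist": 0, "gripper": 0}, {"translation": [9, 0, 0], "twist": 0, "gripper": 0}, {"translation": [9, 0, 0], "twist": 0, "gripper": 0}])

```text
clock: 13.13
eef_pos: [580.6, 137.3, 223.1]
tcp_rot: [-3.141, 0.002, 1.798]
contact_force: [-0.1, -0.1, -0.2]
opening: -0.001
```

```bash
python3 -c "
from h import *
loc();wheel('w18')"
```

```text
loc 0.4457063453547221 131.99230722832712 223.13328662557447 Fx,Fy jig -0.12782332459978385 -0.11169358990293894 Fz -0.22714606524700226 t 13.1333
line 88 [492.19 198.25] r 49.138602218513086 ang 3.391458043589306
line 171 [511.41 202.11] r 29.57625749331657 ang 3.425788743188826
red 103 [477.56 195.1 ] 64.0946041372725 3.3827069538738783
tcp rel 84.51037484814003 -1.0636994224187586 [ 0.95  0.1  -0.92] -0.0014955615995493306
```

View pics/w18.png

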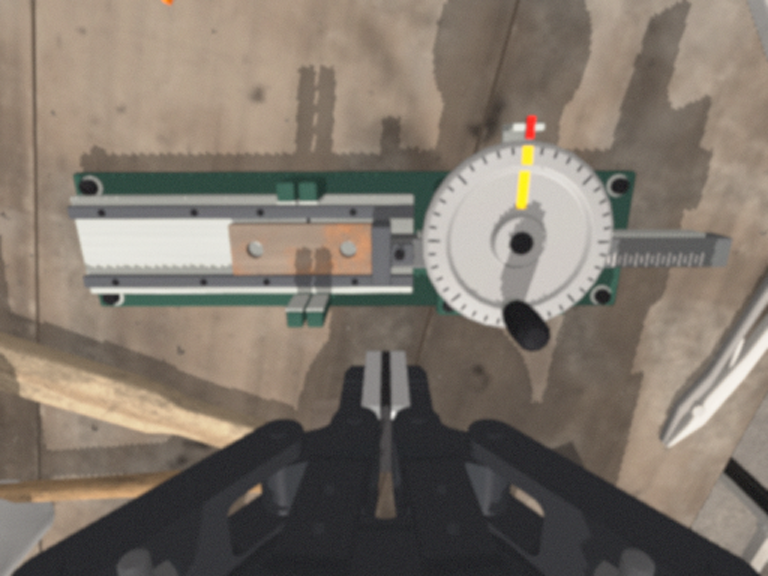

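From above, the strap (232–372) meets the stop (375) and the yellow line (527,155) points at the red pointer (531,128). I'll zoom on the joint and check the stop's offset from the saw slot.

Run:
```python
from h import *
m,a=load('w18')
cv2.imwrite('pics/w18z.png',cv2.resize(a[110:220,180:290],None,fx=5,fy=5,interpolation=cv2.INTER_CUBIC))
```

```text
(no output)
```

View pics/w18z.png

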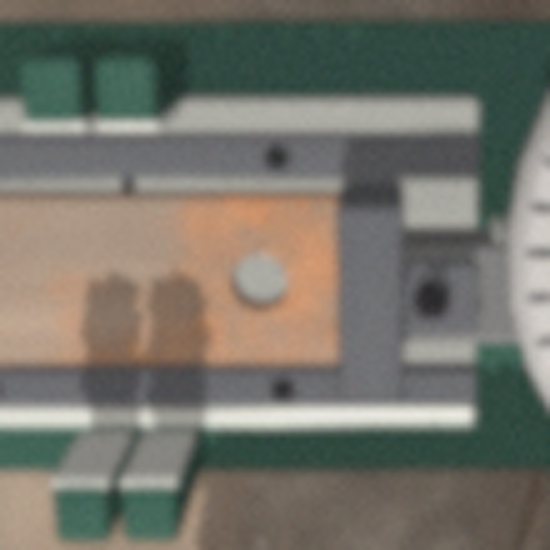

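Run:
```python
from h import *
m,a=load('w18')
q=lambda x,y:((x+.5)/5-.5+180,(y+.5)/5-.5+110)
for n,p,z in [('slot in bed',(126,186),24),('nose top',(340,270),32),('stop top',(342,380),60),('stop top2',(343,210),60),('block far',(402,300),60)]:
    P=ray(m,*q(*p),z)[:2];print(n,(P-C0)@Xj,(P-C0)@Yj)
s=sense();print(s['clock'],s['contact_force'])
```

```text
slot in bed -21.335754503360032 70.74295579159663
nose top -3.065931289685743 120.46945822920189
stop top 14.936794969522927 121.56578165085477
stop top2 -22.165636297064953 122.25628539592748
block far -2.8211931291726806 134.56673778807757
13.1833 [ 0.95  0.1  -0.92]
```

The wheel is within 0.01 rad and the stop hasn't shifted from before the push. The nose-to-stop reading (1.4 mm) is at this view's resolution limit, so I'll take a closer look from straight above the joint.

arm_command(plan=[{"translation": [-1.1, 0, 3], "twist": 0, "gripper": 0}, {"translation": [-1.1, 0, 6], "twist": 0, "gripper": 0}, {"translation": [-1.1, 0, 9], "twist": 0, "gripper": 0}, {"translation": [-1.1, 0, 11], "twist": 0, "gripper": 0}, {"translation": [-1.1, 0, 11], "twist": 0, "gripper": 0}])

```text
clock: 13.6
eef_pos: [580.7, 123.2, 108.6]
tcp_rot: [-3.134, 0.003, 1.795]
contact_force: [-1.3, -1.5, -0.6]
opening: 0.003
```

arm_command(plan=[{"translation": [0, 0, 0], "twist": 0, "gripper": 0}, {"translation": [0, 0, 0], "twist": 0, "gripper": 0}, {"translation": [0, 0, 0], "twist": 0, "gripper": 0}, {"translation": [0, 0, 0], "twist": 0, "gripper": 0}, {"translation": [0, 0, 0], "twist": 0, "gripper": 0}])

```text
clock: 14.02
eef_pos: [581.5, 123.3, 109.9]
tcp_rot: [-3.136, 0.003, 1.795]
contact_force: [-0.2, 0.3, 0.2]
opening: 0.001
```

Run:
```python
from h import *
loc();m,a=snap('wrist','w19')
print(m['pose'][:3,3],(m['pose'][:2,3]-C0)@Yj)
c=proj(m,L(0,122,40));print(c)
u,v=int(c[0]),int(c[1]);u0,v0=max(u-60,0),max(v-50,0)
print(u0,v0);cv2.imwrite('pics/w19z.png',cv2.resize(a[v0:v0+100,u0:u0+120],None,fx=6,fy=6,interpolation=cv2.INTER_CUBIC))
```

```text
loc -1.9244161104217987 118.10290822442116 109.90923390057667 Fx,Fy jig -0.13725139454878932 0.3064554198511622 Fz 0.18838713172410484 t 14.0167
[505.4  105.85 253.43] 118.63942443101602
[262.7  205.73]
202 155
```

View pics/w19z.png

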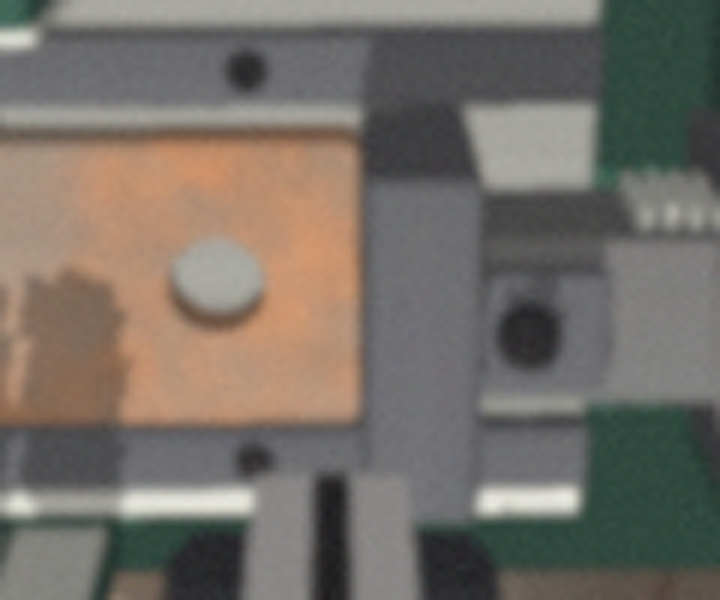

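Seen from directly above, the nose edge (360) and stop face (365) meet with no bed showing, which puts the gap at less than about 0.7 mm. I'll rise clear and hand in.

arm_command(plan=[{"translation": [0, 0, -3], "twist": 0, "gripper": 0}, {"translation": [0, 0, -6], "twist": 0, "gripper": 0}, {"translation": [0, 0, -9], "twist": 0, "gripper": 0}, {"translation": [0, 0, -10], "twist": 0, "gripper": 0}, {"translation": [0, 0, -10], "twist": 0, "gripper": 0}])

```text
clock: 14.48
eef_pos: [583.8, 124.3, 213.4]
tcp_rot: [3.141, 0.003, 1.795]
contact_force: [0.8, 0.5, -0.6]
opening: -0.0
```

```bash
python3 -c "
from h import *
wheel('w20');loc()
from rig import job
print(job.sign_off())"
```

```text
line 94 [491.59 198.23] r 49.72559758794296 ang 3.3888178481924767
line 186 [511.17 202.01] r 29.83878243822894 ang 3.4266665240529193
red 115 [477.26 195.12] 64.37903216953706 3.381302098662475
tcp rel 96.43556842488556 -1.1107453464549184 [ 0.34 -0.33 -1.09] -0.0006547777195457971
loc -0.6973476398590499 118.53697212884535 211.09343689940277 Fx,Fy jig 0.2540101263224002 -0.40288184171226227 Fz -1.092050044297655 t 14.5333
the job is handed in; nothing more can be done
None
```

The length stop is set and the strap is loaded against it. I handed the job in at about 14.5 s of the 58 s allowed; no verdict is reported.

I gripped the handle and wound the wheel anticlockwise until the line was about 1.2 rad past the pointer. I then came back clockwise and finished with the line at the pointer. After that I pushed the strap along the bed with shut fingers until it met the stop, at about 9–10 N total including bed friction. It would go no further at that force.

**Last checks**
- **Wheel:** the outer end of the yellow line is within 0.01 rad of the pointer. The inner segment read 0.04 rad off from an oblique view, still under 3 mm along the rim.
- **Stop:** it did not visibly move during the push. Measured from the saw slot it came out near 16 mm, against the 14.6 mm setting and a 16.4 mm limit. That reading is only good to about 1.5 mm, so I relied on the line and pointer.
- **Strap nose:** one distant view suggested a gap of 1.4 mm, close to the 1.5 mm limit. The close view from straight above showed no visible gap (under about 0.7 mm), and the push force supports contact.
- **Clearance:** the arm was clear of everything at hand-in. It went near none of the items to be left alone, though I took no final picture of them.

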